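# Nip a round bar in the bench screw press

### The arm

A 6-joint arm with a two-finger parallel gripper is mounted at the origin on the work surface. World frame = base frame: x ahead of the robot, y to its left, z up, the work surface at z = 0. Lengths are in mm, angles in degrees, forces in N, time in s.
With the tool pointing down it reaches from about 300 to 850 mm from the base axis. Payload 4.2 kg.
Tool frame: the origin (TCP) lies between the finger pads; the fingertips stand 25 mm ahead of it and the grasp point (between the pads) lies 6 mm ahead of it; x points along the fingers, y is the direction in which the jaws open and shut, and the axes are right-handed (so a half turn about x gives the same grasp; the last joint's range is limited). The gripper opens to 91 mm and grips with 3 to 60 N. Pads are 32 mm wide; open, the fingers measure 118 mm over their backs; the gripper's body (76 mm by 178 mm) begins 60 mm behind the grasp point.
Start: joints at [74.141, 18.312, 89.639, -0, 72.044, -1.146], TCP at [146.043, 556.158, 238.976] pointing down, gripper open.
Joint ranges: [-177.97, 177.97], [-48.28, 115.42], [12.27, 149.76], [-77.06, 257.06], [2.81, 150.46], [-146.56, 146.56]. Speed limits (degrees/s): [147.25, 147.25, 180, 180, 180, 180].

### API

Orientations are given as [roll, pitch, yaw] about the fixed x, y, z axes, in that order (R = Rz(yaw) Ry(pitch) Rx(roll)).
In Python, from workcell import env gives the robot as it stands.
- The arm moves only by the tool jog_arm, never from a script. Its argument "plan" is one flat list of numbers, 4 for each row, row after row: the shift along the tool's x, y, z in cm, then the turn about the tool's x in units of 6 degrees (1.0 is 6 degrees). In form: [tx, ty, tz, turn, tx, ty, tz, turn, ...]. A call has 1 to 12 rows; each row shifts and turns the commanded pose from where the row before left it, along the tool's axes as they then stand; what a row does not reach is not made up. A row lasts 1/12 s, in which the tool goes at most 41.7 mm and 7.16 degrees, less where a joint would pass 70% of its speed; a pose out of reach is approached as far as the arm can. A call with a gripper value outside its range is refused whole. "claw" is the finger opening in cm, from 0 to 9.12, set as the call begins (left out, the last holds). The fingers move at their own pace and stop on an object; "newtons" is the grip in N (left out, the last holds). Time passes only in rows, so rows that do not move let the fingers close. It gives the time, the measured TCP pose, the force and the opening at its end, in the units of the state.
- env.state(): the state, without advancing time (a new reading comes with each control period).
- env.grab_frame(name): name is "side" or "top" or "wrist"; returns the picture (400x640x3 uint8, red, green, blue); there is no depth.
- env.calibration(name): a dict with "vertical_fov" (degrees; the focal length in pixels is half the picture's height over the tangent of half this angle, whatever the lens; pixels are square), "cx", "cy" (the principal point, pixels), "origin" and "orientation" of the camera in the world; the wrist camera has in their place "T_tool_cam" (4x4, takes a point from camera to tool coordinates, whose origin is the TCP and whose axes are the tool frame's). Camera axes: x right, y down, z forward; pixel columns grow to the right and rows downward; lengths in mm; the calibration is good to about 2 mm. A picture is of the moment at which its call begins: read the wrist's pose just before it. calibration takes no time and is no camera call.
- env.job_done(): hands the job in, once; it reports no verdict.
The state is a dict: "time_s": time; "qpos": joint angles; "qvel": joint speeds; "effort": joint torques, N m; "ee_pos": TCP position; "ee_rot": TCP orientation; "force": force on the tool from outside, world axes, zero at the start; "torque": the same for the moment, N m; "gripper_width": finger opening in mm.
Only numpy, scipy, OpenCV 4.12 (cv2) and the standard library are available. Lean on these libraries where they do the work, as an engineer would, in place of code of your own. Each camera call takes 0.05 s, during which the arm holds its last target.

### The job

Take the longer aluminium bar out of the rack, lay it in the vee bed of the screw press and slide it along under the raised foot until it butts against the end stop. Then wind the tommy bar clockwise until the sprung foot just touches the bar, give it a quarter of a turn more past that touch and leave it clamped so, without over-tightening. Leave the short bar in the rack and everything else on the bench where it is.

Things in the scene. Friction and masses are not known exactly. Their poses are not given: they have to be found in the camera images.
- press: Bench screw press, fixed: cast base 200 x 110 x 22, two upright pillars 22 in diameter at x = +-72 of its frame, a head across them (190 in x, 56 in y, top 232 above the bench). Origin on the screw's axis at bench height, z up. The screw turns in the head without rising; its ram, which does not turn, comes down below the head and carries a flat steel foot, 32 in x by 38 in y, on a spring.
- press_axis (a point): Point on the screw's axis at the tommy bar's height (262); axes as the press. Right-hand thread: turning the tommy bar CLOCKWISE seen from above lowers ram and foot, 24 mm a turn. The foot's die spring is held at 70 N when free and takes 5 N per mm. The foot starts raised, 0.3 to 1.2 turns above a bar in the bed; its height is not given: feel the touch.
- tommy_hub (a point): Centre of the tommy bar (T-handle) on top of the press, on the screw's axis, 262 above the bench; x axis along the tommy bar, turning with it. It is a level steel rod 13 in diameter, 180 long, with a ball 24 in diameter at each end; hub 34 in diameter, 16 above the rod's axis. It can be pushed round from the side by the fingertips: 23 of free height between rod and head.
- tommy_end (a point): Centre of one of the tommy bar's two end balls, 94 from the hub on its +x side. The screw is stiff and stays where it is left: about 0.5 N m turns it freely, some 0.25 N m more is needed once the foot meets the bar (this rises over the first 15 degrees), then a further 0.11 N m by a quarter turn.
- bed: Vee bed, fixed, square with the press: origin on the screw's axis near bench height (a few mm up or down); y along the bed, from the press out to its free end. 90 degree vee block from y = -35 to 135 (foot comes down at y = 0), a gap, an outboard vee rest from y = 215 to 255. A steel end stop closes the inner end at y = -35: home, the long bar's centre is at y = 70, its outer end at y = 175.
- bed_load (a point): Point in the bed's gap at y = 175, 75 above the bed's origin, on the axis of a bar lying in the vees; axes as the bed. With the long bar's middle here it lies across both vees, clear of the press, and the gap leaves the fingers 80 along y and 50 downwards. The vees' outer edges are 40 apart and end 8 below the bar's axis.
- rack: Wooden rack for bar stock, fixed, 200 (x) x 125 (y); origin under its middle, z up. Two pairs of vee notches hold two bars along its y axis, at x = -45 and x = +45, axes 60 above the bench. The notched boards, 14 thick, stand at y = -55 and y = +55; between them it is open down to the base board, 16 high.
- bar_mid (a point): Centre of the long round bar (the workpiece): plain aluminium, 32 in diameter, 210 long, about 0.45 kg; its y axis runs along the bar. It starts in one of the rack's two notch pairs, in either one.
- bar: The same long bar; its origin is the same point.
- offcut_mid (a point): Centre of the short bar in the other notch pair: same material, 32 in diameter, 150 long. It stays there.
- can: Spray can standing on the bench, 60 in diameter, 150 high; origin under it. A bystander.
- jar: Glass jar with a steel lid, 70 in diameter, 85 high; origin under it. A bystander.
- hammer: Hammer lying on the bench; a bystander.
- wrench: Wrench lying on the bench; a bystander.
Mind the look-alikes: they are no part of the job. Leave any green or yellow look-alike of the bar alone.

How it is judged:
By the outcome, as a careful person would: the job done as asked, in the order asked, and still so for the second after the job is handed in, with the robot touching nothing.
It also fails if it takes over 72 s, if anything falls off the work surface, if the arm or the gripper's body presses on something with over 40 N, if the wrist force passes 120 N, or if a joint passes its speed limit or range.

## Working session

There is one attempt and no reset: what is moved stays moved. The work goes in short steps, Python scripts to look and compute and a tool call to move; the robot and the scene stay as the last step left them, time stands still between calls to the robot, and variables do not carry over. Pictures are saved under pics/ and viewed, and the job is handed in when it is done.

Besides the shell and the picture viewer there is one more tool, called after "Call:" by a JSON object that holds its "fn" and its "kwargs". jog_arm: Moves the arm, as the interface text tells. Its arguments: {"type":"object","properties":{"plan":{"type":"array"},"claw":{"type":"number"},"newtons":{"type":"number"}},"required":["plan"]}

```bash
ls; mkdir -p pics; python3 - <<'E'
from workcell import env
import cv2
print(env.state())
for n in ["side","top","wrist"]:
    print(n,env.calibration(n))
    im=env.grab_frame(n); cv2.imwrite(f"pics/{n}0.png",im[:,:,::-1])
E
```

```text
pics
{'time_s': 0.0, 'qpos': array([ 7.41413422e+01,  1.83507537e+01,  8.97073252e+01,  1.29087560e-03,
        7.20415159e+01, -1.14595641e+00]), 'qvel': array([ 0.01618963,  0.07387582, -0.0621212 , -0.00660076,  0.03631335,
       -0.10978016]), 'effort': array([-2.02390809e-03, -4.12467670e+01, -2.31972134e+01,  7.25764618e-02,
        4.55675845e-02, -1.34199249e-04]), 'ee_pos': array([145.90209438, 555.70755902, 238.12289395]), 'ee_rot': array([ -91.85196835,   89.90039773, -106.56506878]), 'force': array([-0.8132038 ,  0.66655342,  0.72261044]), 'torque': array([-0.04513807,  0.05875564,  0.00434926]), 'gripper_width': 91.27160168742428}
side {'vertical_fov': 47.61828189350185, 'cx': 313.83139641163837, 'cy': 193.32784066863832, 'origin': array([ 392.45474021, -652.39682763, 1092.2383925 ]), 'orientation': array([-140.57068283,   -0.53506591,   -8.10349709])}
top {'vertical_fov': 45.495995824092894, 'cx': 312.14553642998345, 'cy': 197.21760077081592, 'origin': array([ 273.45252017,   80.64435117, 1398.82356912]), 'orientation': array([-1.69917027e+02, -1.80670156e-03, -9.12957979e+01])}
wrist {'vertical_fov': 66.28218359307108, 'cx': 318.41417342243386, 'cy': 203.22431696686965, 'T_tool_cam': array([[ 1.24955405e-03, -2.70226891e-01,  9.62795859e-01,
        -1.45183490e+02],
       [ 9.99999198e-01,  1.36897225e-04, -1.25941520e-03,
        -1.22832610e+00],
       [ 2.08523772e-04,  9.62796660e-01,  2.70226846e-01,
        -7.58312512e+01],
       [ 0.00000000e+00,  0.00000000e+00,  0.00000000e+00,
         1.00000000e+00]])}
```

View pics/side0.png

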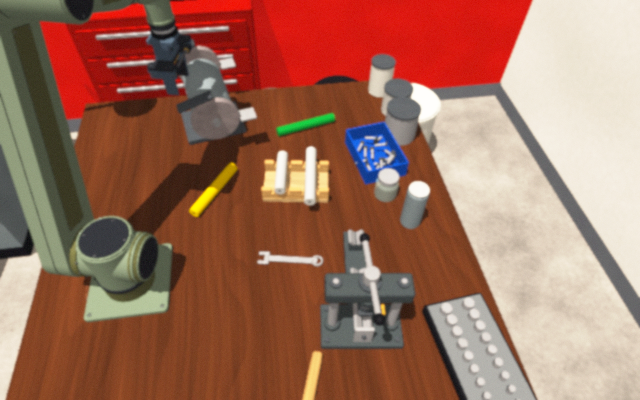

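View pics/top0.png

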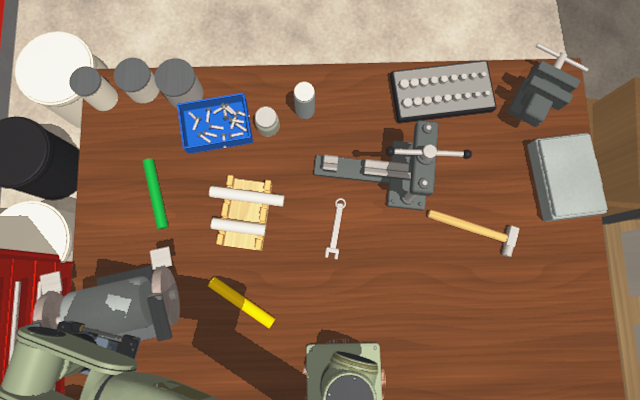

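View pics/wrist0.png

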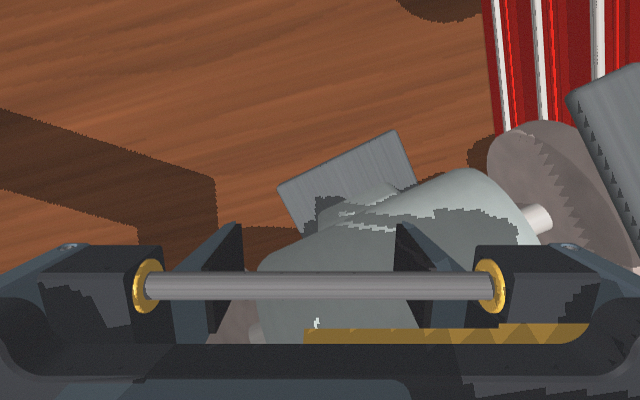

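The top view shows the rack at (247,213), with two white bars: the long one at (247,196) and the short one at (239,228). The press is at about (425,160), its bed running left to (315,165), and the tommy bar spans (391,151) to (468,154). Look-alikes are the green bar at (155,193) and the yellow bar at (241,302).

```bash
cat > h.py <<'E'
import numpy as np, cv2
from scipy.spatial.transform import Rotation as Ro
from workcell import env
def Rm(rpy): return Ro.from_euler('xyz',rpy,degrees=True).as_matrix()
def cam(name,st=None):
    c=env.calibration(name); f=200/np.tan(np.radians(c['vertical_fov']/2))
    if name=='wrist':
        T=c['T_tool_cam']; R=Rm(st['ee_rot']); return f,c['cx'],c['cy'],np.array(st['ee_pos'])+R@T[:3,3],R@T[:3,:3]
    return f,c['cx'],c['cy'],np.array(c['origin']),Rm(c['orientation'])
def ray(C,p):
    f,cx,cy,o,R=C; d=R@np.array([(p[0]-cx)/f,(p[1]-cy)/f,1]); return o,d/np.linalg.norm(d)
def proj(C,P):
    f,cx,cy,o,R=C; q=R.T@(np.array(P)-o); return np.array([cx+f*q[0]/q[2],cy+f*q[1]/q[2]])
def atz(C,p,z):
    o,d=ray(C,p); return o+d*(z-o[2])/d[2]
def tri(*cp):
    A=np.zeros((3,3));b=np.zeros(3)
    for C,p in cp:
        o,d=ray(C,p); M=np.eye(3)-np.outer(d,d);A+=M;b+=M@o
    X=np.linalg.solve(A,b); return X,[np.linalg.norm(np.cross(X-ray(C,p)[0],ray(C,p)[1])) for C,p in cp]
def crop(src,dst,x0,y0,x1,y1,k):
    im=cv2.imread(src)[y0:y1,x0:x1]; cv2.imwrite(dst,cv2.resize(im,None,fx=k,fy=k,interpolation=cv2.INTER_CUBIC))
E
python3 - <<'E'
from h import *
crop('pics/top0.png','pics/t_press.png',300,110,480,220,4)
crop('pics/top0.png','pics/t_rack.png',195,165,300,260,6)
crop('pics/side0.png','pics/s_press.png',310,220,425,355,4)
crop('pics/side0.png','pics/s_rack.png',250,135,340,215,6)
E
```

```text
(no output)
```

View pics/t_press.png

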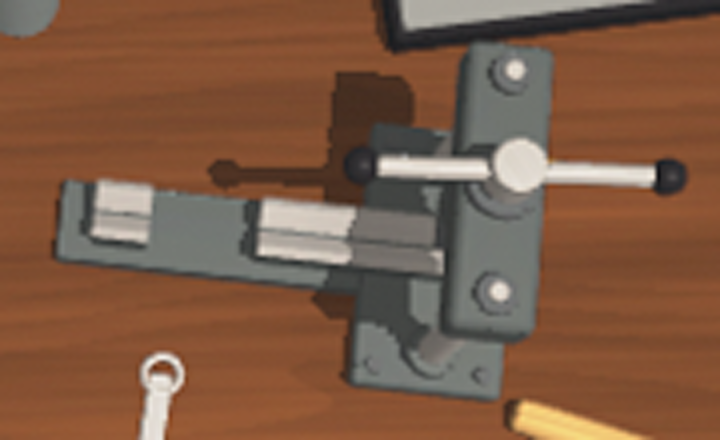

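View pics/t_rack.png

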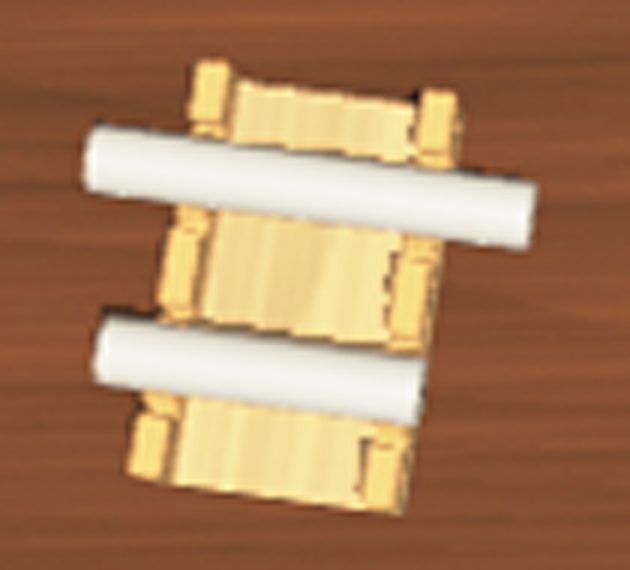

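View pics/s_press.png

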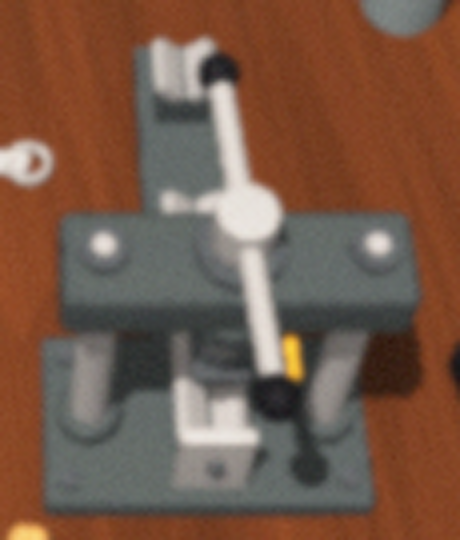

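View pics/s_rack.png

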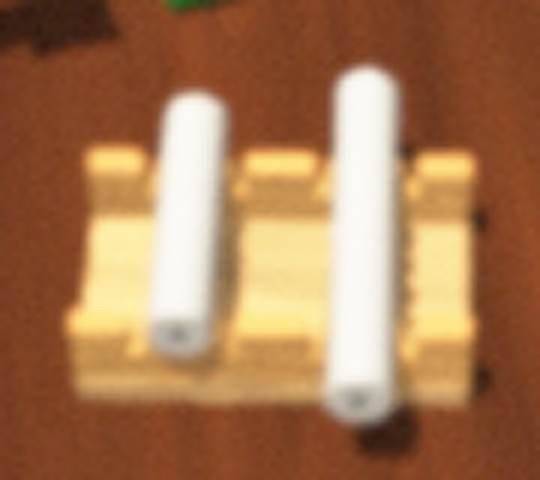

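```bash
python3 - <<'E'
from h import *
T=cam('top');S=cam('side')
tp=lambda x,y:(300+x/4-.4,110+y/4-.4); tr=lambda x,y:(195+x/6-.4,165+y/6-.4)
sp=lambda x,y:(310+x/4-.4,220+y/4-.4); sr=lambda x,y:(250+x/6-.4,135+y/6-.4)
def show(n,a,b):
    X,e=tri((T,a),(S,b)); print(n,X.round(1),np.round(e,1)); return X
show('hubtop',tp(519,165),sp(249,213))
a=show('ballL',tp(362,164),sp(218,70)); b=show('ballR',tp(669,176),sp(275,396)); print((a+b)/2, np.linalg.norm(a-b))
c=show('cap1',tp(514,69),sp(379,244)); d=show('cap2',tp(499,290),sp(104,244)); print((c+d)/2, np.linalg.norm(c-d), np.degrees(np.arctan2(*(c-d)[1::-1])))
show('rest far-x corner outer',tp(97,180),sp(214,38)); show('rest nearx outer',tp(90,236),sp(153,38))
for z in (50,60,70): 
  p,q=atz(T,tr(96,158),z),atz(T,tr(532,216),z); print(z,p.round(1),q.round(1),((p+q)/2).round(1),np.linalg.norm(p-q))
print('side low end', atz(S,sr(358,402),60), 'top end',atz(S,sr(368,80),76))
for z in (60,70): 
  print('rest corners',[atz(T,tp(*q),z)[:2].round(1) for q in ((97,180),(90,236),(153,186),(150,243),(262,200),(258,258),(440,275))])
E
```

```text
hubtop [ 582.1 -212.   274.4] [0.5 0.5]
ballL [ 587.3 -118.   265.4] [0.3 0.3]
ballR [ 575.2 -306.1  264.7] [0. 0.]
[ 581.24516853 -212.04965477  265.03517427] 188.4723194535845
cap1 [ 653.7 -221.5  241.5] [0.3 0.3]
cap2 [ 510.6 -202.6  242.9] [0. 0.]
[ 582.17645672 -212.05042453  242.2113767 ] 144.3610295136047 -7.5490366106269615
rest far-x corner outer [636.6  38.6  63.4] [1.4 1.4]
rest nearx outer [595.2  44.8  62.8] [1.3 1.3]
50 [538.2 367.   50. ] [505.3 158.2  50. ] [521.7 262.6  50. ] 211.3885754294085
60 [536.3 364.9  60. ] [503.5 157.6  60. ] [519.9 261.3  60. ] 209.8213684182896
70 [534.3 362.8  70. ] [501.8 157.1  70. ] [518.1 259.9  70. ] 208.25416140717078
side low end [504.12261034 157.55342355  60.        ] top end [536.76396957 358.83385348  76.        ]
rest corners [array([636.1,  38.5]), array([594.5,  44.6]), array([630.7,  -1.9]), array([588.4,   1.6]), array([618.4, -80.4]), array([575.6, -75.7]), array([ 560.1, -205.8])]
rest corners [array([633.3,  38.8]), array([592.2,  44.9]), array([628. ,  -1.3]), array([586. ,   2.2]), array([615.9, -79.2]), array([573.3, -74.5]), array([ 558. , -203.6])]
```

```bash
cat >> h.py <<'E'
def plan(target, yaw=None, off=(0,0,0)):
    """print shift (cm) in tool axes from measured TCP to target; yaw = heading (deg) of the tool y axis mod 180"""
    s=env.state(); R=Rm(s['ee_rot']); d=R.T@(np.array(target)-s['ee_pos'])/10
    h=np.degrees(np.arctan2(R[1,1],R[0,1])); print('t',round(s['time_s'],2),'pos',s['ee_pos'].round(1),'hdg_y',round(h,2),'q',s['qpos'].round(1),'F',s['force'].round(1),'M',s['torque'].round(2),'w',round(s['gripper_width'],1))
    print('shift cm now-frame',d.round(2))
    if yaw is not None:
        t=((yaw-h+90)%180-90); print('ccw turn deg',round(t,2),'units',round(-t/6,3))
        R2=Ro.from_euler('z',t,degrees=True).as_matrix()@R
        print('shift cm after-turn frame',(R2.T@(np.array(target)-s['ee_pos'])/10).round(2))
E
python3 - <<'E'
from h import *
R=Rm(env.state()['ee_rot']);print(R.round(3))
plan([519.9,261.3,160],-9.0)
E
```

```text
[[-0.     0.254  0.967]
 [-0.001  0.967 -0.254]
 [-1.    -0.001 -0.   ]]
t 0.15 pos [145.9 555.8 238.3] hdg_y 75.28 q [74.1 18.3 89.7  0.  72.  -1.1] F [ 1.   0.  -0.5] M [ 0.04 -0.04  0.  ] w 91.2
shift cm now-frame [  7.85 -18.97  43.65]
ccw turn deg -84.28 units 14.047
shift cm after-turn frame [ 7.77 41.55 23.24]
```

Call:
{"fn": "jog_arm", "kwargs": {"plan": [0,-1.5,3.5,0,0,-1.5,3.5,0,0,-1.5,3.5,0,0,-1.5,3.5,0,0,-1.5,3.5,0,0,-1.5,3.5,0,0,-1.5,3.5,0,0,-1.5,3.5,0,0,-1.5,3.5,0,0,-1.5,3.5,0,0,-1.5,3.5,0,0,-1.5,3.5,0], "claw": 7}}

```text
time_s: 1.15
ee_pos: [507.7, 273.9, 238.8]
ee_rot: [-165.8, 90.0, 179.5]
force: [-1.0, 0.6, -0.5]
gripper_width: 70.0
```

Call:
{"fn": "jog_arm", "kwargs": {"plan": [0,0,0,1.15,0,0,0,1.15,0,0,0,1.15,0,0,0,1.15,0,0,0,1.15,0,0,0,1.15,0,0,0,1.15,0,0,0,1.15,0,0,0,1.15,0,0,0,1.15,0,0,0,1.15,0,0,0,1.4]}}

```text
time_s: 2.15
ee_pos: [506.4, 275.3, 238.6]
ee_rot: [-62.4, 90.0, -160.5]
force: [-0.1, 1.0, 0.1]
gripper_width: 69.8
```

```bash
python3 - <<'E'
from h import *
plan([519.9,261.3,160],-9.0)
for n in ['wrist','top','side']:
    cv2.imwrite(f'pics/{n}1.png',env.grab_frame(n)[:,:,::-1])
E
```

```text
t 2.15 pos [506.4 275.3 238.6] hdg_y -8.12 q [27.4 18.5 89.5  0.  72.1 35.5] F [-0.1  1.   0.1] M [-0.11  0.05 -0.  ] w 69.8
shift cm now-frame [7.86 1.54 1.19]
ccw turn deg -0.88 units 0.146
shift cm after-turn frame [7.86 1.56 1.17]
```

View pics/wrist1.png

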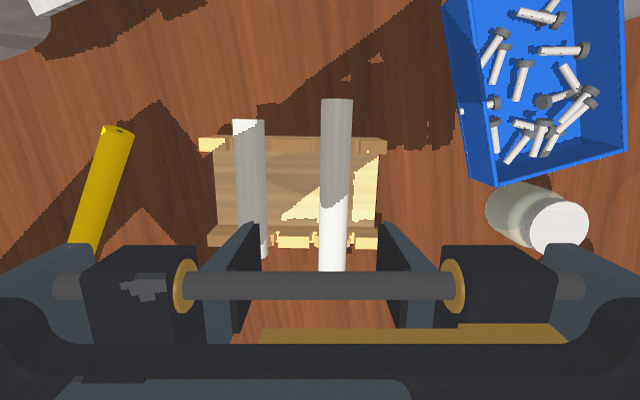

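```bash
python3 - <<'E'
from h import *
s=env.state();W=cam('wrist',s)
for p in [(337,99),(337,180),(332,268)]: print(atz(W,p,60).round(1))
print('proj',[proj(W,P).round(0) for P in ([536.3,364.9,60],[519.9,261.3,60],[503.5,157.6,60])])
crop('pics/wrist1.png','pics/w1c.png',190,80,400,290,3)
E
```

```text
[537.3 364.2  60. ]
[527.7 282.2  60. ]
[509.8 179.2  60. ]
proj [array([336.,  98.]), array([332., 200.]), array([329., 285.])]
```

View pics/w1c.png

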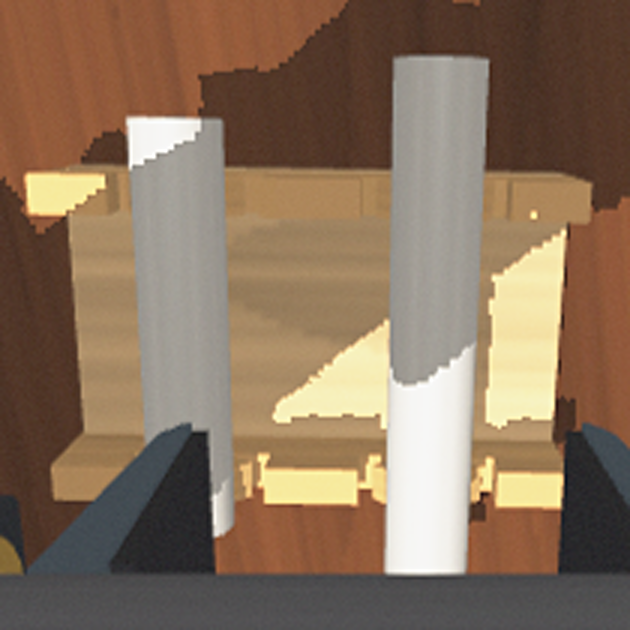

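Candidates: long white bar, wrist px (335,185); short white bar (250,190); yellow look-alike (100,190); green one out of view (top px (155,193)). In the crop the right-hand white bar is clearly the longer one, and it lies where the projection predicts. I'm going for that one.

Call:
{"fn": "jog_arm", "kwargs": {"plan": [1,0.8,0.6,0.15,2,0.9,0.55,0,3,0,0,0,3,0,0,0,2,0,0,0,1,0,0,0,0,0,0,0,0,0,0,0]}}

```text
time_s: 2.97
ee_pos: [522.2, 261.4, 118.9]
ee_rot: [-22.1, 90.0, -120.8]
force: [0.3, 0.3, 0.4]
gripper_width: 70.2
```

```bash
python3 - <<'E'
from h import *
plan([521,261.3,66],-9.0)
cv2.imwrite(f'pics/wrist2.png',env.grab_frame('wrist')[:,:,::-1])
E
```

```text
t 2.97 pos [522.2 261.4 118.9] hdg_y -8.65 q [25.5 24.8 98.2 -0.  57.  34.1] F [0.3 0.3 0.4] M [-0.07 -0.01 -0.02] w 70.2
shift cm now-frame [ 5.29 -0.11  0.03]
ccw turn deg -0.35 units 0.058
shift cm after-turn frame [ 5.29 -0.11  0.03]
```

View pics/wrist2.png

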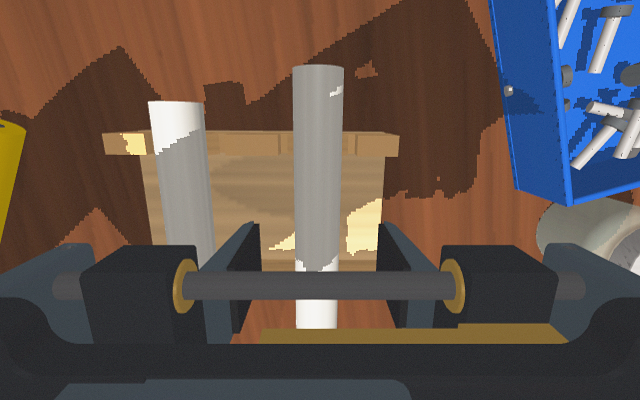

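Bar sits centred between the fingers at (318,180). Descending and gripping.

Call:
{"fn": "jog_arm", "kwargs": {"plan": [2,0,0,0.06,2,0,0,0,1.3,0,0,0,0,0,0,0,0,0,0,0]}}

```text
time_s: 3.43
ee_pos: [522.5, 261.9, 67.0]
ee_rot: [125.7, 89.9, 26.7]
force: [-0.0, 0.2, 0.3]
gripper_width: 69.8
```

Call:
{"fn": "jog_arm", "kwargs": {"plan": [0,0,0,0,0,0,0,0,0,0,0,0,0,0,0,0,0,0,0,0,0,0,0,0,0,0,0,0,0,0,0,0], "claw": 2.8, "newtons": 30}}

```text
time_s: 4.1
ee_pos: [521.0, 261.7, 66.1]
ee_rot: [-90.5, 89.9, 170.4]
force: [-2.8, 1.1, 3.7]
gripper_width: 31.4
```

```bash
python3 - <<'E'
from h import *
plan([604.9,-38.5,180],-7.6)
E
```

```text
t 4.1 pos [521.  261.7  66.1] hdg_y -9.06 q [2.550e+01 2.810e+01 1.016e+02 1.000e-01 5.040e+01 3.450e+01] F [-2.8  1.1  3.7] M [ 0.14  0.66 -0.07] w 31.4
shift cm now-frame [-11.41  12.99  28.33]
ccw turn deg 1.46 units -0.243
shift cm after-turn frame [-11.41  12.27  28.65]
```

Call:
{"fn": "jog_arm", "kwargs": {"plan": [-1.5,0,0,0,-2.5,0,0,0,-2.5,0,0,0,-2.5,0,0,0,-2.5,0,0,0,0,0,0,-0.24,0,0,0,0]}}

```text
time_s: 4.68
ee_pos: [522.3, 261.6, 181.7]
ee_rot: [112.5, 89.9, 15.0]
force: [0.4, -0.6, -5.5]
gripper_width: 31.7
```

Call:
{"fn": "jog_arm", "kwargs": {"plan": [0,0.5,1.2,0,0,1,2.4,0,0,1.2,2.8,0,0,1.2,2.8,0,0,1.2,2.8,0,0,1.2,2.8,0,0,1.2,2.8,0,0,1.2,2.8,0,0,1.2,2.8,0,0,1,2.4,0,0,0.8,1.8,0,0,0.5,1.2,0]}}

```text
time_s: 5.68
ee_pos: [604.2, -41.2, 178.8]
ee_rot: [-68.1, 89.8, -165.8]
force: [0.3, -0.4, -4.7]
gripper_width: 31.7
```

```bash
python3 - <<'E'
from h import *
plan([604.9,-38.5,180],-7.6)
for n in ['wrist','top','side']:
    cv2.imwrite(f'pics/{n}3.png',env.grab_frame(n)[:,:,::-1])
crop('pics/side3.png','pics/s3c.png',290,190,430,310,5)
E
```

```text
t 5.68 pos [604.2 -41.2 178.8] hdg_y -7.73 q [-4.9 23.5 90.6 -0.1 66.1  2.8] F [ 0.3 -0.4 -4.7] M [-0.1   0.1  -0.02] w 31.7
shift cm now-frame [-0.12  0.04 -0.27]
ccw turn deg 0.13 units -0.022
shift cm after-turn frame [-0.12  0.04 -0.27]
```

View pics/wrist3.png

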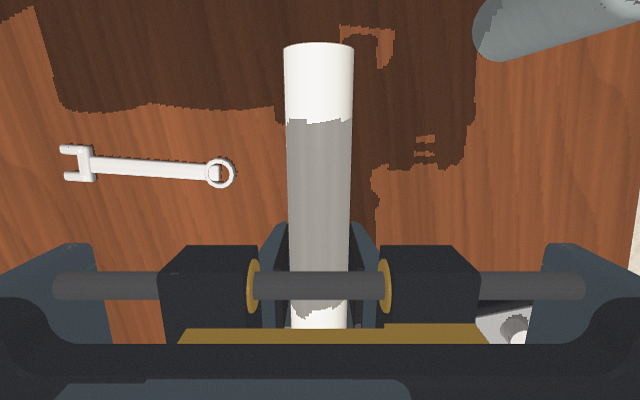

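View pics/s3c.png

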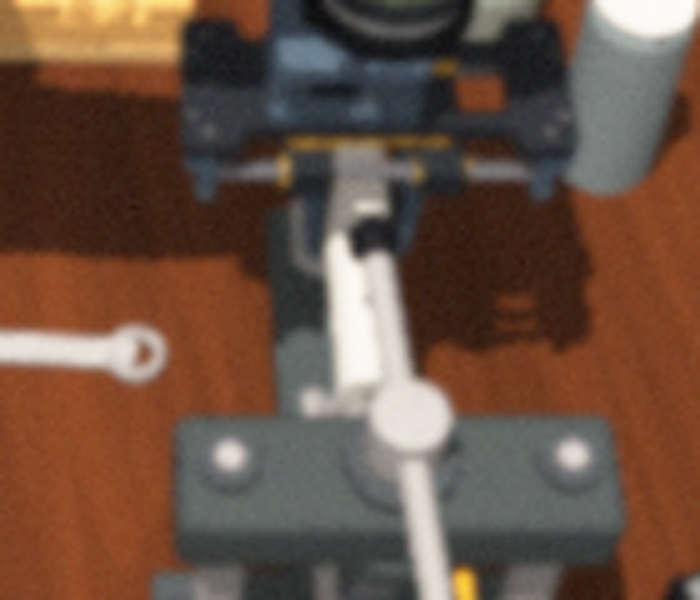

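```bash
python3 - <<'E'
from h import *
T=cam('top')
print('can top',atz(T,(304,89),150), 'jar', atz(T,(266,117),85))
d=np.array([0.1323,.9912]);print((np.array([604.2,-41.2])-[581.7,-212])@d,(np.array([604.2,-41.2])-[581.7,-212])@[d[1],-d[0]])
E
python3 - <<'E'
from h import *
crop('pics/top3.png','pics/t3c.png',280,70,440,220,4)
E
```

```text
can top [800.46637244  91.2608913  150.        ] jar [744.92801528 203.04811974  85.        ]
172.27371 -0.29484000000000204
```

View pics/t3c.png

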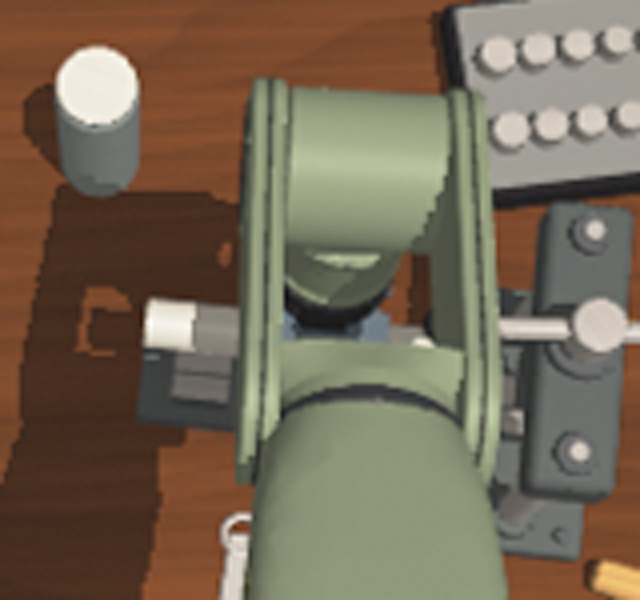

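Call:
{"fn": "jog_arm", "kwargs": {"plan": [0,0.05,-1.3,-0.02,1.5,0,0,0,2,0,0,0,2,0,0,0,2,0,0,0,1,0,0,0,0.5,0,0,0,0,0,0,0]}}

```text
time_s: 6.5
ee_pos: [606.5, -24.0, 90.0]
ee_rot: [-96.2, 89.9, 166.4]
force: [-0.6, -0.2, -4.4]
gripper_width: 31.6
```

```bash
python3 - <<'E'
from h import *
s=env.state(); p=s['ee_pos'][:2]; d=np.array([0.1323,.9912]);print((p-[581.7,-212])@d,(p-[581.7,-212])@[d[1],-d[0]])
plan([606.2,-28.6,83],-7.6)
cv2.imwrite('pics/side4.png',env.grab_frame('side')[:,:,::-1]);crop('pics/side4.png','pics/s4c.png',310,190,430,310,5)
E
```

```text
189.61953559799403 -0.284623080521891
t 6.5 pos [606.5 -24.   90. ] hdg_y -7.41 q [-3.4 28.3 96.8  0.  55.   4. ] F [-0.6 -0.2 -4.4] M [-0.13  0.06  0.02] w 31.6
shift cm now-frame [0.7  0.03 0.46]
ccw turn deg -0.19 units 0.032
shift cm after-turn frame [0.7  0.03 0.46]
```

View pics/s4c.png

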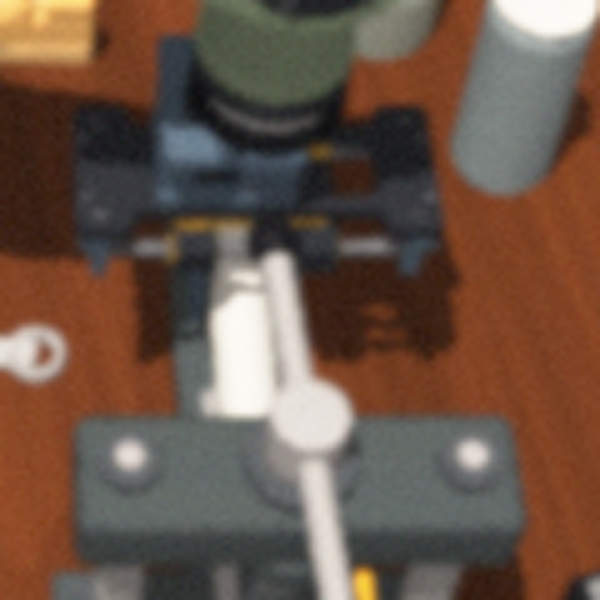

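Call:
{"fn": "jog_arm", "kwargs": {"plan": [0.4,0,0.4,0,0.3,0,0,0,0,0,0,0]}}

```text
time_s: 6.8
ee_pos: [606.5, -29.5, 84.1]
ee_rot: [117.6, 90.0, 20.1]
force: [-0.4, 0.6, -5.6]
gripper_width: 31.6
```

Call:
{"fn": "jog_arm", "kwargs": {"plan": [0.2,0,0,0,0,0,0,0]}}

```text
time_s: 6.97
ee_pos: [606.6, -29.3, 82.0]
ee_rot: [127.6, 90.0, 30.1]
force: [-0.3, -0.3, -4.8]
gripper_width: 31.4
```

Call:
{"fn": "jog_arm", "kwargs": {"plan": [0.2,0,0,0,0,0,0,0]}}

```text
time_s: 7.13
ee_pos: [606.6, -29.3, 79.8]
ee_rot: [125.2, 90.0, 27.7]
force: [0.6, -1.1, -4.3]
gripper_width: 31.2
```

Call:
{"fn": "jog_arm", "kwargs": {"plan": [0.2,0,0,0,0,0,0,0]}}

```text
time_s: 7.3
ee_pos: [607.1, -29.2, 79.1]
ee_rot: [103.4, 89.9, 5.9]
force: [-1.5, -0.1, 2.8]
gripper_width: 31.6
```

Call:
{"fn": "jog_arm", "kwargs": {"plan": [0.1,0,0,0,0,0,0,0]}}

```text
time_s: 7.47
ee_pos: [607.1, -29.2, 79.1]
ee_rot: [101.4, 89.9, 3.9]
force: [-3.0, -0.4, 8.0]
gripper_width: 31.3
```

Call:
{"fn": "jog_arm", "kwargs": {"plan": [0.1,0,0,0,0,0,0,0]}}

```text
time_s: 7.63
ee_pos: [607.1, -29.2, 79.0]
ee_rot: [100.2, 89.9, 2.7]
force: [-4.7, 0.6, 13.5]
gripper_width: 31.4
```

Call:
{"fn": "jog_arm", "kwargs": {"plan": [-0.2,0,0,0,0,0,0,0,0,0,0,0,0,0,0,0,0,0,0,0], "claw": 5.5}}

```text
time_s: 8.05
ee_pos: [606.5, -29.1, 77.6]
ee_rot: [-99.9, 90.0, 162.7]
force: [0.3, -0.3, -0.2]
gripper_width: 54.9
```

Call:
{"fn": "jog_arm", "kwargs": {"plan": [-2,0,0,0,-2.5,0,0,0,-2.5,0,0,0,-2.5,0,0,0,0,0,-3,0,0,0,-4,0,0,0,-4,0,0,0,-3,0]}}

```text
time_s: 8.72
ee_pos: [624.9, 112.1, 172.9]
ee_rot: [173.8, 89.9, 76.3]
force: [1.1, -0.3, -0.2]
gripper_width: 55.1
```

```bash
python3 - <<'E'
from h import *
s=env.state(); p=s['ee_pos'][:2]; d=np.array([0.1323,.9912]);print((p-[581.7,-212])@d,(p-[581.7,-212])@[d[1],-d[0]])
plan([606.2,-28.6,83],-7.6)
for n in ['top','side','wrist']:cv2.imwrite(f'pics/{n}5.png',env.grab_frame(n)[:,:,::-1])
crop('pics/side5.png','pics/s5c.png',310,190,430,310,5)
crop('pics/top5.png','pics/t5c.png',280,110,480,230,4)
E
```

```text
327.0072970472565 -0.02940289566304169
t 8.72 pos [624.9 112.1 172.9] hdg_y -7.46 q [ 9.1 26.2 87.   0.1 66.7 16.5] F [ 1.1 -0.3 -0.2] M [-0.13  0.05 -0.02] w 55.1
shift cm now-frame [ 8.97 -0.03 14.21]
ccw turn deg -0.14 units 0.023
shift cm after-turn frame [ 8.97  0.   14.21]
```

View pics/s5c.png

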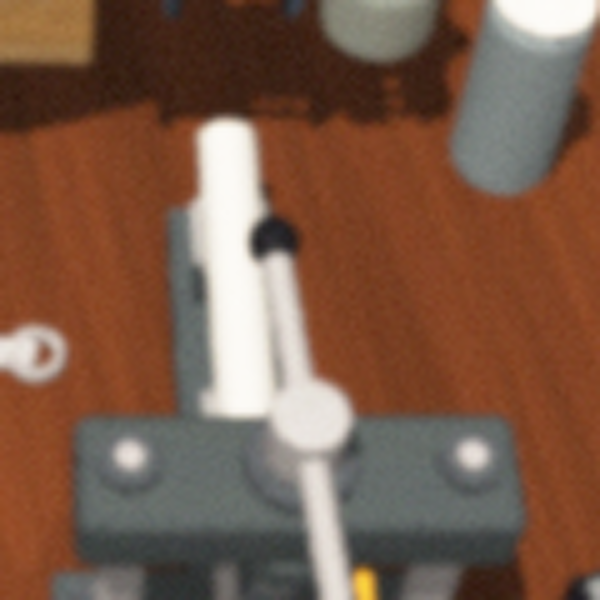

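View pics/t5c.png

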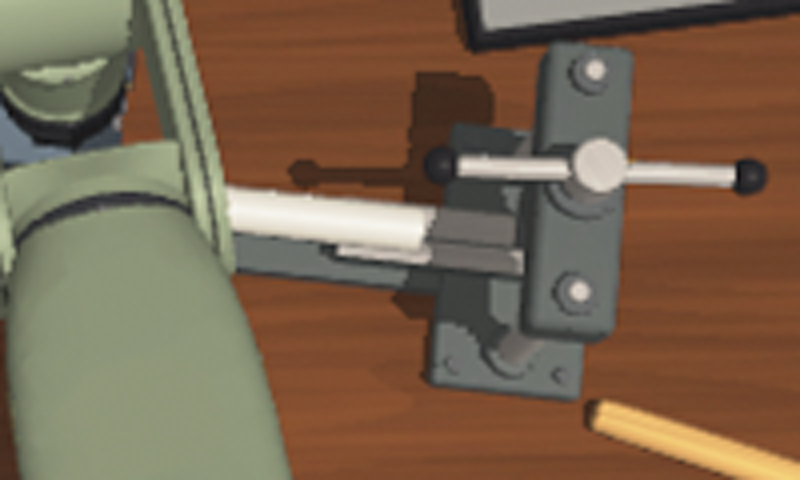

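View pics/wrist5.png

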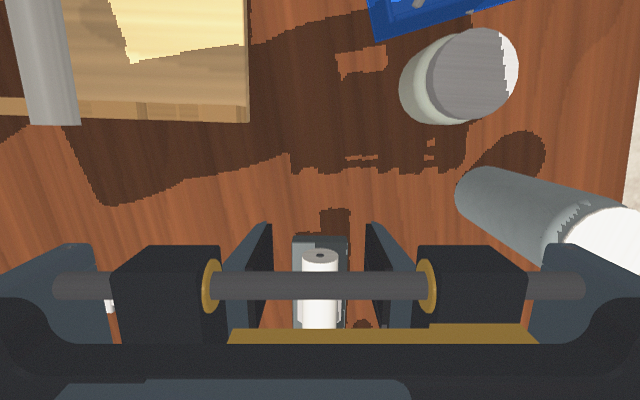

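Call:
{"fn": "jog_arm", "kwargs": {"plan": [1.5,0,0,0,2,0,0,0.02,2,0,0,0,1.5,0,0,0,0.8,0,0,0,0,0,0,0,0,0,0,0,0,0,0,0], "claw": 0, "newtons": 10}}

```text
time_s: 9.53
ee_pos: [625.6, 109.2, 96.0]
ee_rot: [106.0, 89.9, 8.4]
force: [1.2, -0.0, -0.3]
gripper_width: 4.9
```

```bash
python3 - <<'E'
from h import *
s=env.state(); p=s['ee_pos'][:2]; d=np.array([0.1323,.9912]);print((p-[581.7,-212])@d,(p-[581.7,-212])@[d[1],-d[0]])
plan([606.2,-28.6,95],-7.6)
for n in ['side','wrist']:cv2.imwrite(f'pics/{n}6.png',env.grab_frame(n)[:,:,::-1])
crop('pics/side6.png','pics/s6c.png',310,170,430,290,5)
E
```

```text
324.2004715444117 0.9793856437310983
t 9.53 pos [625.6 109.2  96. ] hdg_y -7.63 q [ 8.9 30.1 92.5 -0.  57.3 16.5] F [ 1.2 -0.  -0.3] M [-0.08  0.08  0.06] w 4.9
shift cm now-frame [ 0.09 -0.09 13.92]
ccw turn deg 0.03 units -0.005
shift cm after-turn frame [ 0.09 -0.1  13.92]
```

View pics/s6c.png

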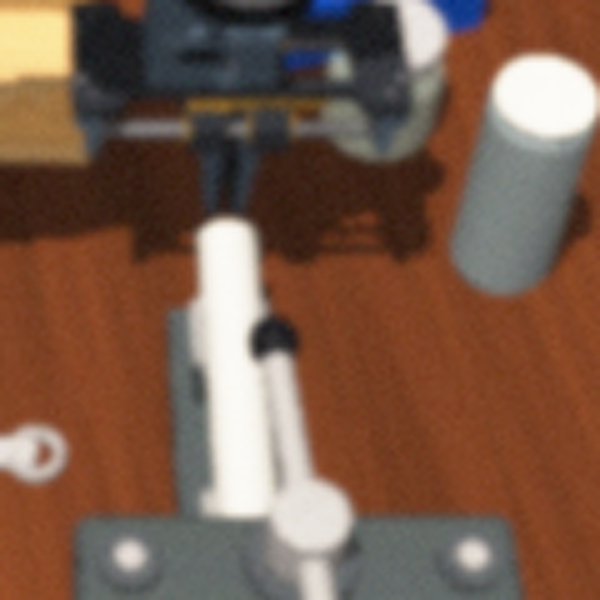

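View pics/wrist6.png

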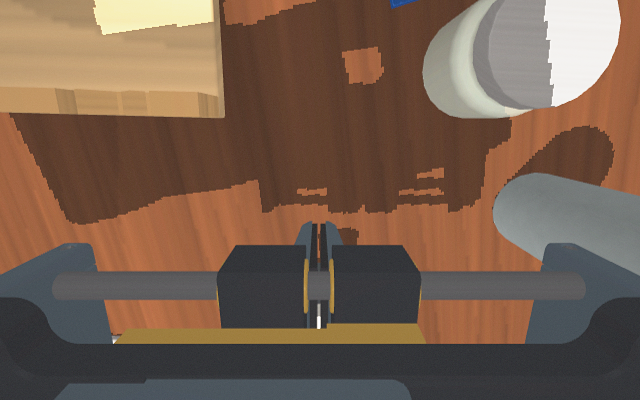

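Call:
{"fn": "jog_arm", "kwargs": {"plan": [0.1,-0.1,0.6,0,0,0,0.8,0,0,0,1,0,0,0,1.2,0,0,0,1.2,0,0,0,1.2,0,0,0,1.2,0,0,0,1.2,0,0,0,1.2,0,0,0,0.8,0,0,0,0.5,0,0,0,0,0]}}

```text
time_s: 10.63
ee_pos: [609.1, 0.3, 94.1]
ee_rot: [-8.7, 90.0, -106.4]
force: [-0.0, -0.1, -0.1]
gripper_width: 0.7
```

```bash
python3 - <<'E'
from h import *
s=env.state(); p=s['ee_pos'][:2]; d=np.array([0.1323,.9912]);print((p-[581.7,-212])@d,(p-[581.7,-212])@[d[1],-d[0]])
plan([606.2,-28.6,95],-7.6)
for n in ['side']:cv2.imwrite(f'pics/{n}7.png',env.grab_frame(n)[:,:,::-1])
crop('pics/side7.png','pics/s7c.png',310,190,430,310,5)
E
```

```text
214.08597907889404 -0.9821256973083666
t 10.63 pos [6.091e+02 3.000e-01 9.410e+01] hdg_y -7.65 q [-1.  28.2 96.3 -0.  55.5  6.6] F [-0.  -0.1 -0.1] M [-0.08  0.02 -0.02] w 0.7
shift cm now-frame [-0.09  0.1   2.91]
ccw turn deg 0.05 units -0.008
shift cm after-turn frame [-0.09  0.1   2.91]
```

View pics/s7c.png

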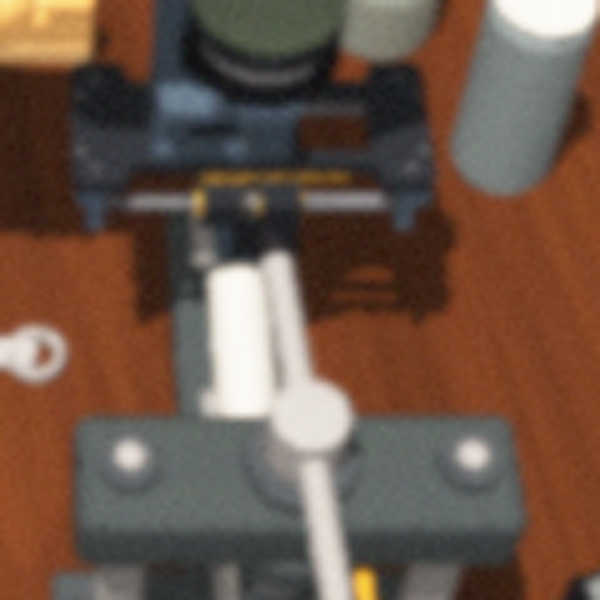

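Call:
{"fn": "jog_arm", "kwargs": {"plan": [0,0.1,0.5,0,0,0,0.5,0,0,0,0.5,0,0,0,0,0]}}

```text
time_s: 11.02
ee_pos: [607.8, -13.1, 93.8]
ee_rot: [-113.2, 89.9, 149.1]
force: [-1.0, 3.2, 0.9]
gripper_width: 0.3
```

Call:
{"fn": "jog_arm", "kwargs": {"plan": [0,0,0.3,0,0,0,0.2,0]}}

```text
time_s: 11.18
ee_pos: [607.2, -17.2, 93.8]
ee_rot: [-135.0, 89.9, 127.4]
force: [-0.8, 5.8, 2.8]
gripper_width: 0.4
```

Call:
{"fn": "jog_arm", "kwargs": {"plan": [0,0,0.2,0,0,0,0.2,0]}}

```text
time_s: 11.35
ee_pos: [606.7, -21.0, 93.9]
ee_rot: [-138.3, 89.9, 124.1]
force: [-1.8, 5.7, 2.6]
gripper_width: 0.8
```

Call:
{"fn": "jog_arm", "kwargs": {"plan": [0,0,0.2,0,0,0,0.2,0]}}

```text
time_s: 11.52
ee_pos: [606.7, -21.7, 94.0]
ee_rot: [-171.3, 89.5, 91.0]
force: [-0.2, 21.3, 1.5]
gripper_width: 0.4
```

Force rose to 21 N at bed y = 192, about the 191 expected, so the bar is against the stop. Backing off and looking.

Call:
{"fn": "jog_arm", "kwargs": {"plan": [0,0,-0.2,0,0,0,-0.5,0,0,0,-1.5,0,-3,0,-2,0,-3,0,-2,0,-3,0,0,0,-3,0,0,0,-3,0,0,0,-3,0,0,0,-3,0,0,0,-1,0,0,0], "claw": 9.1}}

```text
time_s: 12.43
ee_pos: [616.4, 35.6, 318.9]
ee_rot: [92.1, 89.5, -5.4]
force: [-0.1, 0.5, 0.6]
gripper_width: 70.9
```

```bash
python3 - <<'E'
from h import *
plan([581.7,-212,320],None)
for n in ['side','top','wrist']:cv2.imwrite(f'pics/{n}8.png',env.grab_frame(n)[:,:,::-1])
crop('pics/side8.png','pics/s8c.png',310,220,430,355,4.4)
crop('pics/top8.png','pics/t8c.png',300,110,480,220,4)
E
```

```text
t 12.43 pos [616.4  35.6 318.9] hdg_y -7.58 q [ 2.3 20.  75.8 -0.1 83.8  9.9] F [-0.1  0.5  0.6] M [-0.11  0.02 -0.  ] w 70.9
shift cm now-frame [-0.11 -0.18 25.  ]
```

View pics/s8c.png

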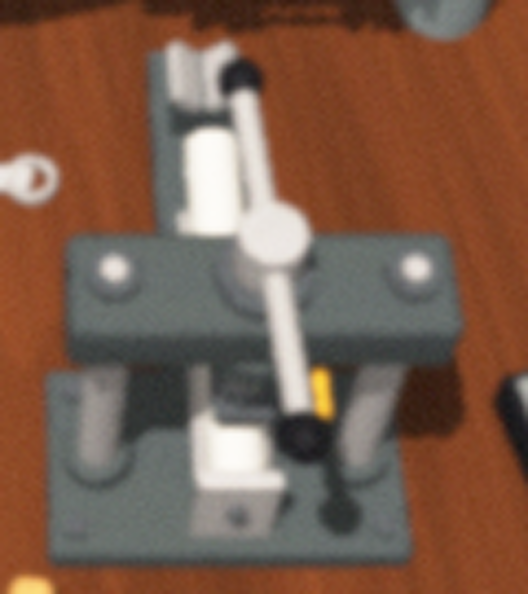

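View pics/t8c.png

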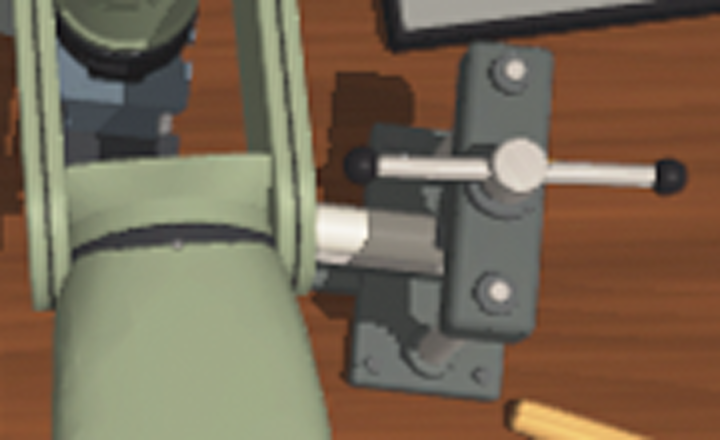

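View pics/wrist8.png

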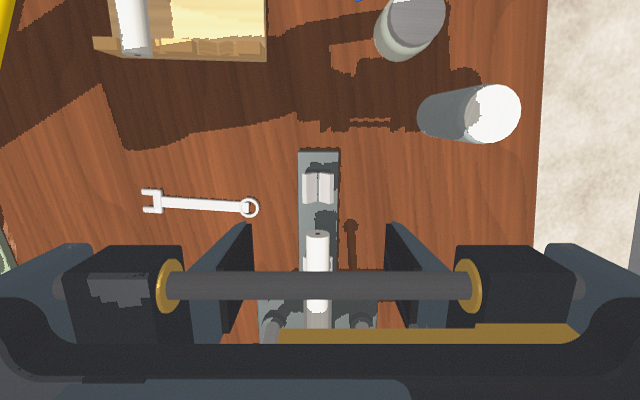

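Bar is home: its inner end meets the stop at (240,480) in the side crop, with a gap under the raised foot. For winding, I'll centre the open gripper on the screw axis. The two fingers then push opposite sides of the rod as a couple, by turning the wrist.

Call:
{"fn": "jog_arm", "kwargs": {"plan": [0,0,2,0,0,0,3,0,0,0,3.5,0,0,0,3.5,0,0,0,3.5,0,0,0,3.5,0,0,-0.1,3,0,0,-0.1,2,0,0,0,1,0,0,0,0,0]}}

```text
time_s: 13.42
ee_pos: [578.9, -213.9, 311.4]
ee_rot: [-96.1, 89.8, 166.1]
force: [0.3, 1.6, -0.7]
gripper_width: 90.9
```

Call:
{"fn": "jog_arm", "kwargs": {"plan": [0,0,0,-1.15,0,0,0,-1.15,0,0,0,-1.15,0,0,0,-1.15,0,0,0,-1.15,0,0,0,-1.15,0,0,0,-1.15,0,0,0,-1.15,0,0,0,-1.15,0,0,0,-1.15,0,0,0,-1.15,0,0,0,-1.15]}}

```text
time_s: 14.42
ee_pos: [580.0, -210.2, 312.7]
ee_rot: [152.5, 89.9, 138.1]
force: [-0.5, 0.7, -1.0]
gripper_width: 90.8
```

Call:
{"fn": "jog_arm", "kwargs": {"plan": [0,0,0,-1.15,0,0,0,-1.15,0,0,0,-1.15,0,0,0,-1.15,0,0,0,-1.15,0,0,0,-1.15,0,0,0,-0.7,0,0,0,0,0,0,0,0]}}

```text
time_s: 15.17
ee_pos: [579.9, -210.8, 313.0]
ee_rot: [109.7, 89.9, 140.5]
force: [0.1, 0.2, -0.1]
gripper_width: 91.1
```

```bash
python3 - <<'E'
from h import *
plan([581.8,-212,272],121)
for n in ['side','top','wrist']:cv2.imwrite(f'pics/{n}9.png',env.grab_frame(n)[:,:,::-1])
crop('pics/side9.png','pics/s9c.png',310,220,430,355,4.4)
E
```

```text
t 15.17 pos [ 579.9 -210.8  313. ] hdg_y 120.78 q [ -21.1   20.4   76.     0.    83.7 -141.8] F [ 0.1  0.2 -0.1] M [ 0.1  -0.02 -0.02] w 91.1
shift cm now-frame [ 4.1  -0.21  0.1 ]
ccw turn deg 0.22 units -0.037
shift cm after-turn frame [ 4.1  -0.21  0.1 ]
```

View pics/s9c.png

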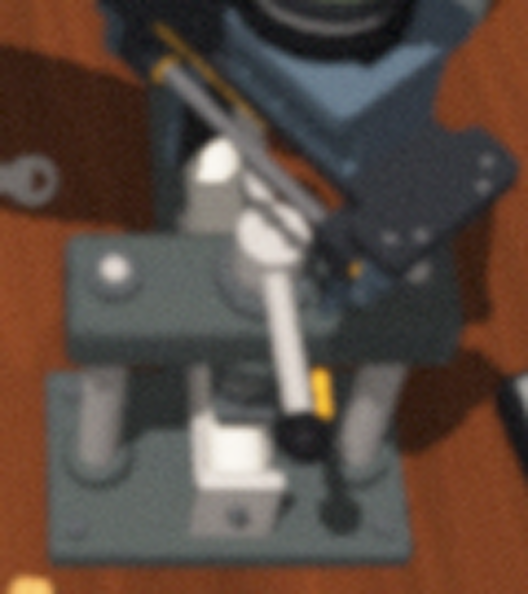

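View pics/wrist9.png

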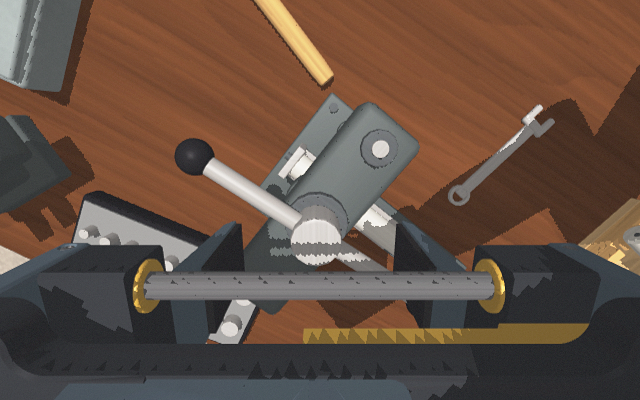

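Call:
{"fn": "jog_arm", "kwargs": {"plan": [0.5,-0.2,0.1,0,1,0,0,0,1,0,0,0,1,0,0,0,0.6,0,0,0,0,0,0,0,0,0,0,0]}}

```text
time_s: 15.9
ee_pos: [581.5, -213.5, 272.3]
ee_rot: [122.8, 89.9, 153.6]
force: [-0.5, 0.2, 1.0]
gripper_width: 91.2
```

```bash
python3 - <<'E'
from h import *
plan([581.8,-212,272],121)
for n in ['side','wrist']:cv2.imwrite(f'pics/{n}10.png',env.grab_frame(n)[:,:,::-1])
crop('pics/side10.png','pics/s10c.png',310,220,430,355,4.4)
E
```

```text
t 15.9 pos [ 581.5 -213.5  272.3] hdg_y 120.8 q [ -21.2   21.4   80.1    0.    78.5 -142. ] F [-0.5  0.2  1. ] M [0.08 0.02 0.03] w 91.2
shift cm now-frame [0.03 0.11 0.1 ]
ccw turn deg 0.2 units -0.034
shift cm after-turn frame [0.03 0.11 0.1 ]
```

View pics/wrist10.png

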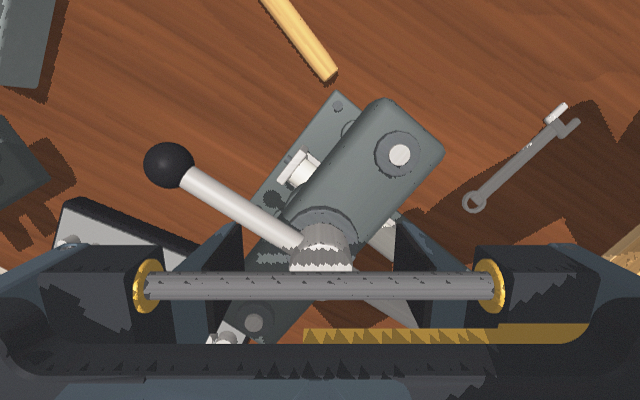

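View pics/s10c.png

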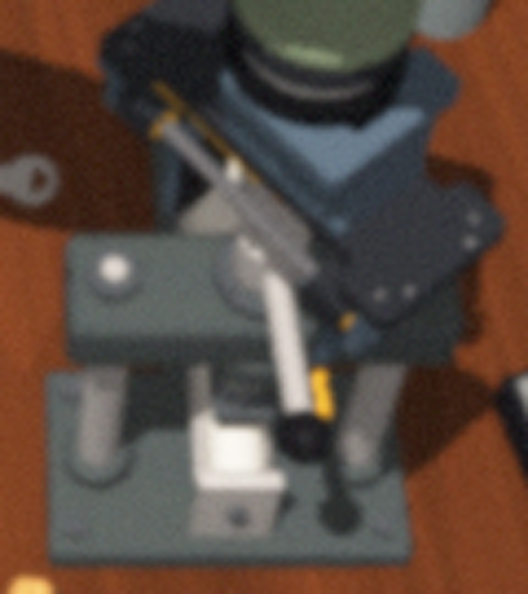

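```bash
cat > m.py <<'E'
from h import *
s=env.state();R=Rm(s['ee_rot']);h=np.degrees(np.arctan2(R[1,1],R[0,1]))
print('t',round(s['time_s'],2),'h',round(h,2),'pos',s['ee_pos'].round(1),'q6',round(s['qpos'][5],1),'qv6',round(s['qvel'][5],1),'Mz',round(s['torque'][2],3),'M',s['torque'].round(2),'F',s['force'].round(1),'e6',round(s['effort'][5],3))
E
echo
```

Call:
{"fn": "jog_arm", "kwargs": {"plan": [0,0.1,0.1,0.3,0,0,0,0.4,0,0,0,0.4,0,0,0,0.4]}}

```text
time_s: 16.33
ee_pos: [581.8, -212.3, 273.7]
ee_rot: [-102.4, 90.0, -80.6]
force: [-0.3, 0.5, 0.9]
gripper_width: 90.8
```

```bash
python3 m.py
```

```text
t 16.33 h 111.74 pos [ 581.8 -212.3  273.7] q6 -132.8 qv6 27.8 Mz 0.451 M [0.02 0.23 0.45] F [-0.3  0.5  0.9] e6 0.135
```

Call:
{"fn": "jog_arm", "kwargs": {"plan": [0,0,0,0.4,0,0,0,0.4,0,0,0,0.4]}}

```text
time_s: 16.58
ee_pos: [581.9, -212.2, 273.7]
ee_rot: [-88.4, 90.0, -73.8]
force: [-1.2, 0.2, -0.3]
gripper_width: 90.9
```

```bash
python3 m.py
```

```text
t 16.58 h 104.57 pos [ 581.9 -212.2  273.7] q6 -125.6 qv6 28.5 Mz 0.492 M [0.02 0.25 0.49] F [-1.2  0.2 -0.3] e6 0.073
```

Call:
{"fn": "jog_arm", "kwargs": {"plan": [0,0,0,0.5,0,0,0,0.5,0,0,0,0.5,0,0,0,0.5]}}

```text
time_s: 16.92
ee_pos: [581.9, -212.2, 273.7]
ee_rot: [-76.5, 90.0, -74.0]
force: [-1.9, -0.1, 1.2]
gripper_width: 90.8
```

```bash
python3 m.py
```

```text
t 16.92 h 92.54 pos [ 581.9 -212.2  273.7] q6 -113.6 qv6 35.6 Mz 0.437 M [0.03 0.19 0.44] F [-1.9 -0.1  1.2] e6 -0.026
```

Call:
{"fn": "jog_arm", "kwargs": {"plan": [0,0,0,0.5,0,0,0,0.5,0,0,0,0.5,0,0,0,0.5,0,0,0,0.5,0,0,0,0.5,0,0,0,0.5,0,0,0,0.5,0,0,0,0.5,0,0,0,0.5,0,0,0,0.5,0,0,0,0.5]}}

```text
time_s: 17.92
ee_pos: [581.8, -212.2, 273.7]
ee_rot: [-45.4, 90.0, -78.9]
force: [-1.0, 0.0, -0.1]
gripper_width: 90.6
```

```bash
python3 m.py
```

```text
t 17.92 h 56.54 pos [ 581.8 -212.2  273.7] q6 -77.6 qv6 35.8 Mz 0.458 M [-0.    0.2   0.46] F [-1.   0.  -0.1] e6 -0.026
```

Call:
{"fn": "jog_arm", "kwargs": {"plan": [0,0,0,0.5,0,0,0,0.5,0,0,0,0.5,0,0,0,0.5,0,0,0,0.5,0,0,0,0.5,0,0,0,0.5,0,0,0,0.5,0,0,0,0.5,0,0,0,0.5]}}

```text
time_s: 18.75
ee_pos: [581.8, -212.2, 273.7]
ee_rot: [-17.4, 90.0, -80.8]
force: [-1.9, -0.9, -1.2]
gripper_width: 90.8
```

```bash
python3 m.py; python3 - <<'E'
from h import *
for n in ['side','top']:cv2.imwrite(f'pics/{n}11.png',env.grab_frame(n)[:,:,::-1])
crop('pics/side11.png','pics/s11c.png',310,220,430,355,4.4)
crop('pics/side8.png','pics/s8f.png',335,290,400,345,9)
crop('pics/side11.png','pics/s11f.png',335,290,400,345,9)
E
```

```text
t 18.75 h 26.54 pos [ 581.8 -212.2  273.7] q6 -47.6 qv6 35.6 Mz 0.455 M [-0.06  0.28  0.46] F [-1.9 -0.9 -1.2] e6 -0.026
```

View pics/s8f.png

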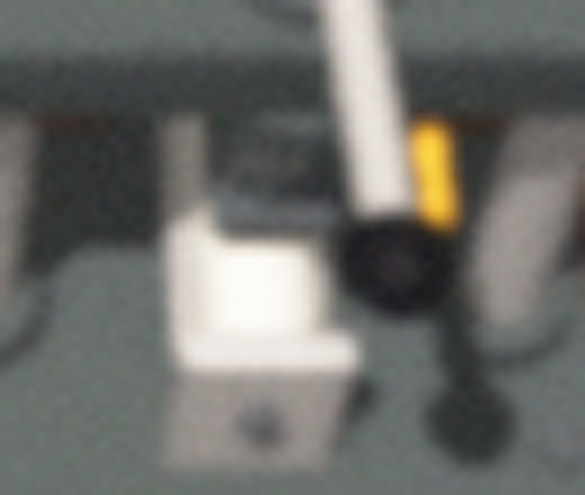

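View pics/s11f.png

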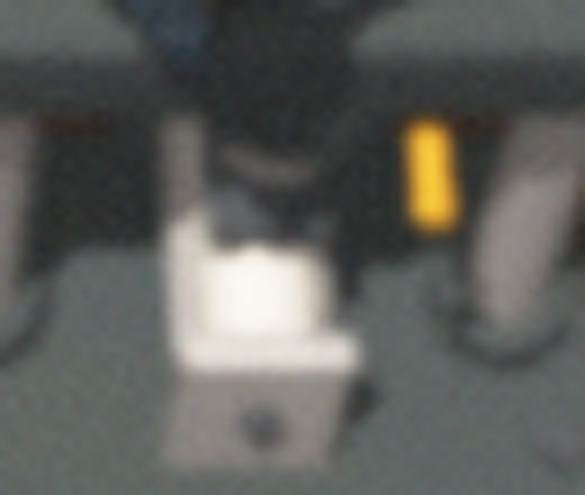

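```bash
python3 - <<'E'
from h import *
S=cam('side'); d=np.array([0.1323,.9912])
p=np.array([581.7,-212])-19*d
for z in (85,89,93,97,101,105): 
    q=proj(S,[p[0],p[1],z]); print(z,q.round(2),'crop',((q-[335,290]+.4)*9).round(0))
E
```

```text
85 [363.42 320.56] crop [259. 279.]
89 [363.58 319.85] crop [261. 272.]
93 [363.74 319.13] crop [262. 266.]
97 [363.9 318.4] crop [264. 259.]
101 [364.07 317.67] crop [265. 253.]
105 [364.23 316.94] crop [267. 246.]
```

Call:
{"fn": "jog_arm", "kwargs": {"plan": [0,0,0,0.5,0,0,0,0.5,0,0,0,0.5,0,0,0,0.5,0,0,0,0.5,0,0,0,0.5,0,0,0,0.5,0,0,0,0.5,0,0,0,0.5,0,0,0,0.5]}}

```text
time_s: 19.68
ee_pos: [581.9, -212.2, 273.7]
ee_rot: [23.6, 90.0, -69.8]
force: [-1.4, -0.1, 1.1]
gripper_width: 91.0
```

```bash
python3 m.py
```

```text
t 19.68 h -3.4 pos [ 581.9 -212.2  273.7] q6 -17.7 qv6 35.6 Mz 0.493 M [-0.11  0.4   0.49] F [-1.4 -0.1  1.1] e6 -0.026
```

Call:
{"fn": "jog_arm", "kwargs": {"plan": [0,0,0,0.5,0,0,0,0.5,0,0,0,0.5,0,0,0,0.5,0,0,0,0.5,0,0,0,0.5,0,0,0,0.5,0,0,0,0.5]}}

```text
time_s: 20.35
ee_pos: [581.9, -212.2, 273.6]
ee_rot: [46.2, 90.0, -71.2]
force: [-1.4, -0.4, 1.4]
gripper_width: 90.9
```

```bash
python3 m.py
```

```text
t 20.35 h -27.4 pos [ 581.9 -212.2  273.6] q6 6.3 qv6 35.6 Mz 0.454 M [-0.07  0.37  0.45] F [-1.4 -0.4  1.4] e6 -0.026
```

Call:
{"fn": "jog_arm", "kwargs": {"plan": [0,0,0,0.5,0,0,0,0.5,0,0,0,0.5,0,0,0,0.5,0,0,0,0.5,0,0,0,0.5,0,0,0,0.5,0,0,0,0.5]}}

```text
time_s: 21.02
ee_pos: [581.9, -212.2, 273.7]
ee_rot: [70.8, 90.0, -70.6]
force: [-1.9, -0.9, 1.4]
gripper_width: 90.8
```

```bash
python3 m.py
```

```text
t 21.02 h -51.4 pos [ 581.9 -212.2  273.7] q6 30.3 qv6 35.6 Mz 0.436 M [-0.05  0.45  0.44] F [-1.9 -0.9  1.4] e6 -0.026
```

Call:
{"fn": "jog_arm", "kwargs": {"plan": [0,0,0,0.5,0,0,0,0.5,0,0,0,0.5,0,0,0,0.5,0,0,0,0.5,0,0,0,0.5]}}

```text
time_s: 21.52
ee_pos: [581.9, -212.3, 273.7]
ee_rot: [90.8, 90.0, -68.6]
force: [-1.5, 0.1, 1.7]
gripper_width: 91.3
```

```bash
python3 m.py
```

```text
t 21.52 h -69.4 pos [ 581.9 -212.3  273.7] q6 48.3 qv6 35.7 Mz 0.492 M [-0.08  0.43  0.49] F [-1.5  0.1  1.7] e6 -0.026
```

Call:
{"fn": "jog_arm", "kwargs": {"plan": [0,0,0,0.5,0,0,0,0.5,0,0,0,0.5,0,0,0,0.5,0,0,0,0.5,0,0,0,0.5]}}

```text
time_s: 22.02
ee_pos: [581.9, -212.2, 273.7]
ee_rot: [112.6, 90.0, -64.8]
force: [-1.2, -0.2, 1.5]
gripper_width: 91.0
```

```bash
python3 m.py;  python3 - <<'E'
from h import *
for n in ['side']:cv2.imwrite(f'pics/{n}12.png',env.grab_frame(n)[:,:,::-1])
crop('pics/side12.png','pics/s12f.png',335,290,400,345,9)
E
```

```text
t 22.02 h -87.4 pos [ 581.9 -212.2  273.7] q6 66.3 qv6 35.7 Mz 0.49 M [-0.05  0.45  0.49] F [-1.2 -0.2  1.5] e6 -0.026
```

View pics/s12f.png

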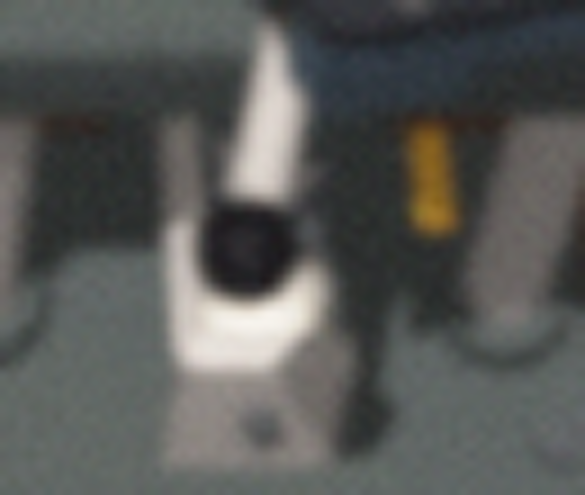

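Call:
{"fn": "jog_arm", "kwargs": {"plan": [0,0,0,0.5,0,0,0,0.5,0,0,0,0.5,0,0,0,0.5]}}

```text
time_s: 22.4
ee_pos: [581.9, -212.2, 273.6]
ee_rot: [124.1, 90.0, -65.3]
force: [-2.2, 0.6, 1.7]
gripper_width: 91.3
```

```bash
python3 m.py
```

```text
t 22.4 h -99.36 pos [ 581.9 -212.2  273.6] q6 78.3 qv6 35.6 Mz 0.447 M [0.02 0.41 0.45] F [-2.2  0.6  1.7] e6 -0.026
```

Call:
{"fn": "jog_arm", "kwargs": {"plan": [0,0,0,0.5,0,0,0,0.5,0,0,0,0.5,0,0,0,0.5]}}

```text
time_s: 22.73
ee_pos: [581.9, -212.2, 273.6]
ee_rot: [136.1, 90.0, -65.3]
force: [-2.1, 0.2, 2.1]
gripper_width: 91.0
```

```bash
python3 m.py
```

```text
t 22.73 h -111.36 pos [ 581.9 -212.2  273.6] q6 90.3 qv6 35.8 Mz 0.51 M [0.01 0.55 0.51] F [-2.1  0.2  2.1] e6 -0.026
```

Call:
{"fn": "jog_arm", "kwargs": {"plan": [0,0,0,0.5,0,0,0,0.5,0,0,0,0.5,0,0,0,0.5]}}

```text
time_s: 23.07
ee_pos: [581.9, -212.2, 273.6]
ee_rot: [146.5, 90.0, -66.8]
force: [-1.5, 0.2, 1.2]
gripper_width: 90.8
```

```bash
python3 m.py
```

```text
t 23.07 h -123.36 pos [ 581.9 -212.2  273.6] q6 102.3 qv6 35.6 Mz 0.495 M [0.   0.55 0.5 ] F [-1.5  0.2  1.2] e6 -0.026
```

Call:
{"fn": "jog_arm", "kwargs": {"plan": [0,0,0,0.5,0,0,0,0.5,0,0,0,0.5,0,0,0,0.5]}}

```text
time_s: 23.4
ee_pos: [581.9, -212.2, 273.6]
ee_rot: [161.0, 90.0, -64.4]
force: [-1.6, -0.1, 1.8]
gripper_width: 90.7
```

```bash
python3 m.py
```

```text
t 23.4 h -135.36 pos [ 581.9 -212.2  273.6] q6 114.3 qv6 35.6 Mz 0.495 M [0.03 0.49 0.5 ] F [-1.6 -0.1  1.8] e6 -0.026
```

Call:
{"fn": "jog_arm", "kwargs": {"plan": [0,0,0,0.5,0,0,0,0.5,0,0,0,0.5,0,0,0,0.5]}}

```text
time_s: 23.73
ee_pos: [581.9, -212.2, 273.6]
ee_rot: [172.9, 90.0, -64.5]
force: [-2.2, 0.2, 2.1]
gripper_width: 91.4
```

```bash
python3 m.py
```

```text
t 23.73 h -147.36 pos [ 581.9 -212.2  273.6] q6 126.3 qv6 35.7 Mz 0.452 M [0.05 0.44 0.45] F [-2.2  0.2  2.1] e6 -0.026
```

Call:
{"fn": "jog_arm", "kwargs": {"plan": [0,0,0,0.5,0,0,0,0.5,0,0,0,0.5]}}

```text
time_s: 23.98
ee_pos: [581.9, -212.2, 273.6]
ee_rot: [179.0, 90.0, -67.4]
force: [-1.7, 0.0, 2.3]
gripper_width: 91.2
```

```bash
python3 m.py
```

```text
t 23.98 h -156.36 pos [ 581.9 -212.2  273.6] q6 135.3 qv6 35.6 Mz 0.503 M [0.06 0.47 0.5 ] F [-1.7  0.   2.3] e6 -0.026
```

Call:
{"fn": "jog_arm", "kwargs": {"plan": [0,0,0,-0.9,0,0,0,-0.8,-1.5,0,0,0,-2,0,0,0,-0.8,0,0,-1,0,0,0,-1.15,0,0,0,-1.15,0,0,0,-1.15,0,0,0,-1.15,0,0,0,-1.15,0,0,0,-1.15,0,0,0,-1.15]}}

```text
time_s: 24.98
ee_pos: [582.4, -212.2, 316.3]
ee_rot: [177.4, 89.9, -4.0]
force: [-0.0, 0.3, 0.5]
gripper_width: 90.9
```

Call:
{"fn": "jog_arm", "kwargs": {"plan": [0,0,0,-1.15,0,0,0,-1.15,0,0,0,-1.15,0,0,0,-1.15,0,0,0,-1.15,0,0,0,-1.15,0,0,0,-1.15,0,0,0,-1.15,0,0,0,-1.15,0,0,0,-1.15,0,0,0,-1.15,0,0,0,-1.15]}}

```text
time_s: 25.98
ee_pos: [582.5, -212.2, 316.3]
ee_rot: [94.4, 89.9, -4.3]
force: [0.4, -0.1, -0.4]
gripper_width: 90.9
```

Call:
{"fn": "jog_arm", "kwargs": {"plan": [0,0,0,-1.15,0,0,0,-1.15,0,0,0,-1.15,0,0,0,-1.15,0,0,0,-1.15,0,0,0,-1,0,0,0,0,0,0,0,0]}}

```text
time_s: 26.65
ee_pos: [582.3, -212.2, 316.2]
ee_rot: [55.1, 89.9, -3.6]
force: [-0.1, -0.0, -0.3]
gripper_width: 90.7
```

```bash
python3 m.py;  python3 - <<'E'
from h import *
plan([581.8,-212.1,273],33.6)
for n in ['side','wrist']:cv2.imwrite(f'pics/{n}13.png',env.grab_frame(n)[:,:,::-1])
crop('pics/side13.png','pics/s13f.png',335,270,400,345,8)
E
```

```text
t 26.65 h 31.3 pos [ 582.3 -212.2  316.2] q6 -52.4 qv6 0.5 Mz -0.029 M [-0.05  0.01 -0.03] F [-0.1 -0.  -0.3] e6 -0.11
t 26.65 pos [ 582.3 -212.2  316.2] hdg_y 31.3 q [-21.1  20.5  75.4   0.   84.1 -52.4] F [-0.1 -0.  -0.3] M [-0.05  0.01 -0.03] w 90.7
shift cm now-frame [ 4.32 -0.04 -0.03]
ccw turn deg 2.3 units -0.383
shift cm after-turn frame [ 4.32 -0.04 -0.03]
```

View pics/s13f.png

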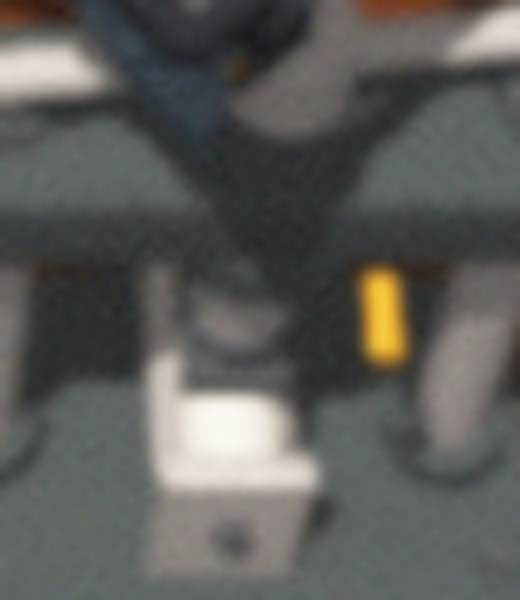

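View pics/wrist13.png

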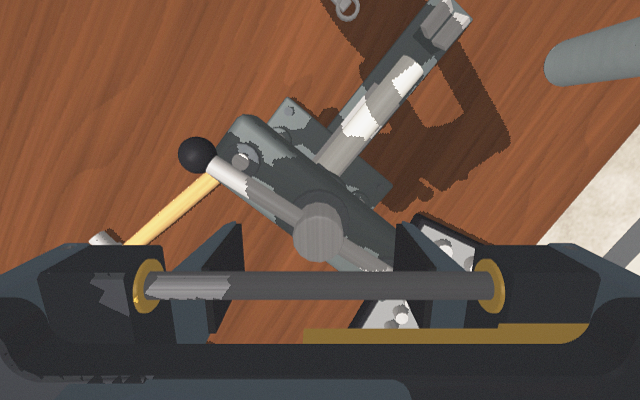

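Rod is at (270,205) in the wrist view, clear of both fingers. The foot is now only a few mm above the bar (side crop, row 388). Descending for the second stroke.

Call:
{"fn": "jog_arm", "kwargs": {"plan": [0.5,0,0,-0.4,1,0,0,0,1,0,0,0,1,0,0,0,0.7,0,0,0,0,0,0,0.2,0,0,0,0.4,0,0,0,0.4]}}

```text
time_s: 27.42
ee_pos: [582.1, -212.1, 273.8]
ee_rot: [176.1, 90.0, 113.7]
force: [-0.7, 0.2, 0.3]
gripper_width: 91.1
```

```bash
python3 m.py
```

```text
t 27.42 h 27.61 pos [ 582.1 -212.1  273.8] q6 -48.7 qv6 28.6 Mz 0.003 M [-0.12  0.02  0.  ] F [-0.7  0.2  0.3] e6 -0.427
```

Call:
{"fn": "jog_arm", "kwargs": {"plan": [0,0,0,0.5,0,0,0,0.5,0,0,0,0.5]}}

```text
time_s: 27.67
ee_pos: [582.2, -212.3, 274.0]
ee_rot: [12.3, 90.0, -59.0]
force: [0.8, 0.4, -0.5]
gripper_width: 91.3
```

```bash
python3 m.py
```

```text
t 27.67 h 18.66 pos [ 582.2 -212.3  274. ] q6 -39.7 qv6 35.7 Mz 0.499 M [-0.15 -0.04  0.5 ] F [ 0.8  0.4 -0.5] e6 -0.022
```

Call:
{"fn": "jog_arm", "kwargs": {"plan": [0,0,0,0.5,0,0,0,0.5]}}

```text
time_s: 27.83
ee_pos: [582.2, -212.3, 274.0]
ee_rot: [13.5, 90.0, -63.9]
force: [-0.8, -0.0, -0.0]
gripper_width: 91.0
```

```bash
python3 m.py
```

```text
t 27.83 h 12.67 pos [ 582.2 -212.3  274. ] q6 -33.7 qv6 35.6 Mz 0.452 M [-0.12  0.03  0.45] F [-0.8 -0.  -0. ] e6 -0.026
```

Call:
{"fn": "jog_arm", "kwargs": {"plan": [0,0,0,0.5,0,0,0,0.5]}}

```text
time_s: 28.0
ee_pos: [582.2, -212.3, 274.0]
ee_rot: [15.7, 90.0, -67.6]
force: [0.4, -0.7, -1.1]
gripper_width: 91.2
```

```bash
python3 m.py
```

```text
t 28.0 h 6.66 pos [ 582.2 -212.3  274. ] q6 -27.7 qv6 35.6 Mz 0.481 M [-0.21  0.02  0.48] F [ 0.4 -0.7 -1.1] e6 -0.026
```

Call:
{"fn": "jog_arm", "kwargs": {"plan": [0,0,0,0.5,0,0,0,0.5]}}

```text
time_s: 28.17
ee_pos: [582.2, -212.4, 274.0]
ee_rot: [16.0, 90.0, -73.3]
force: [0.3, -0.8, -0.1]
gripper_width: 91.3
```

```bash
python3 m.py
```

```text
t 28.17 h 0.67 pos [ 582.2 -212.4  274. ] q6 -21.7 qv6 35.7 Mz 0.49 M [-0.25  0.1   0.49] F [ 0.3 -0.8 -0.1] e6 -0.026
```

Call:
{"fn": "jog_arm", "kwargs": {"plan": [0,0,0,0.5,0,0,0,0.5]}}

```text
time_s: 28.33
ee_pos: [582.2, -212.4, 274.0]
ee_rot: [16.4, 89.9, -79.0]
force: [-1.1, -0.9, 0.5]
gripper_width: 91.2
```

```bash
python3 m.py
```

```text
t 28.33 h -5.34 pos [ 582.2 -212.4  274. ] q6 -15.7 qv6 35.7 Mz 0.429 M [-0.27  0.07  0.43] F [-1.1 -0.9  0.5] e6 -0.026
```

Call:
{"fn": "jog_arm", "kwargs": {"plan": [0,0,0,0.5,0,0,0,0.5]}}

```text
time_s: 28.5
ee_pos: [582.1, -212.4, 274.0]
ee_rot: [21.2, 89.9, -80.1]
force: [0.2, -2.0, -0.7]
gripper_width: 91.3
```

```bash
python3 m.py
```

```text
t 28.5 h -11.34 pos [ 582.1 -212.4  274. ] q6 -9.7 qv6 35.6 Mz 0.457 M [-0.25  0.08  0.46] F [ 0.2 -2.  -0.7] e6 -0.026
```

Call:
{"fn": "jog_arm", "kwargs": {"plan": [0,0,0,0.5,0,0,0,0.5]}}

```text
time_s: 28.67
ee_pos: [582.1, -212.5, 274.0]
ee_rot: [24.1, 89.9, -83.3]
force: [-1.2, -1.2, -0.2]
gripper_width: 90.9
```

```bash
python3 m.py
```

```text
t 28.67 h -17.33 pos [ 582.1 -212.5  274. ] q6 -3.7 qv6 35.5 Mz 0.582 M [-0.28  0.13  0.58] F [-1.2 -1.2 -0.2] e6 0.045
```

Call:
{"fn": "jog_arm", "kwargs": {"plan": [0,0,0,0.5,0,0,0,0.5]}}

```text
time_s: 28.83
ee_pos: [582.1, -212.5, 274.0]
ee_rot: [20.1, 89.9, -93.2]
force: [-0.5, -0.5, -0.4]
gripper_width: 91.0
```

```bash
python3 m.py
```

```text
t 28.83 h -23.29 pos [ 582.1 -212.5  274. ] q6 2.2 qv6 35.5 Mz 0.795 M [-0.26  0.16  0.8 ] F [-0.5 -0.5 -0.4] e6 0.261
```

Call:
{"fn": "jog_arm", "kwargs": {"plan": [0,0,0,0.5]}}

```text
time_s: 28.92
ee_pos: [582.1, -212.5, 274.0]
ee_rot: [23.3, 89.9, -93.0]
force: [0.1, -1.0, -0.2]
gripper_width: 91.2
```

```bash
python3 m.py
```

```text
t 28.92 h -26.29 pos [ 582.1 -212.5  274. ] q6 5.2 qv6 35.7 Mz 0.723 M [-0.21  0.14  0.72] F [ 0.1 -1.  -0.2] e6 0.253
```

Call:
{"fn": "jog_arm", "kwargs": {"plan": [0,0,0,0.5]}}

```text
time_s: 29.0
ee_pos: [582.1, -212.5, 274.0]
ee_rot: [24.2, 89.9, -95.1]
force: [-0.6, -1.3, -0.5]
gripper_width: 91.3
```

```bash
python3 m.py
```

```text
t 29.0 h -29.29 pos [ 582.1 -212.5  274. ] q6 8.2 qv6 35.7 Mz 0.695 M [-0.31  0.2   0.69] F [-0.6 -1.3 -0.5] e6 0.256
```

Call:
{"fn": "jog_arm", "kwargs": {"plan": [0,0,0,0.5]}}

```text
time_s: 29.08
ee_pos: [582.0, -212.5, 274.0]
ee_rot: [22.9, 89.9, -99.4]
force: [-0.2, -1.7, -0.4]
gripper_width: 91.5
```

```bash
python3 m.py
```

```text
t 29.08 h -32.29 pos [ 582.  -212.5  274. ] q6 11.2 qv6 35.6 Mz 0.759 M [-0.28  0.22  0.76] F [-0.2 -1.7 -0.4] e6 0.26
```

Call:
{"fn": "jog_arm", "kwargs": {"plan": [0,0,0,0.5]}}

```text
time_s: 29.17
ee_pos: [582.0, -212.5, 274.0]
ee_rot: [24.4, 89.9, -100.9]
force: [-0.6, -1.2, 0.2]
gripper_width: 91.0
```

```bash
python3 m.py
```

```text
t 29.17 h -35.29 pos [ 582.  -212.5  274. ] q6 14.2 qv6 35.6 Mz 0.839 M [-0.27  0.11  0.84] F [-0.6 -1.2  0.2] e6 0.263
```

Call:
{"fn": "jog_arm", "kwargs": {"plan": [0,0,0,0.5,0,0,0,0.5]}}

```text
time_s: 29.33
ee_pos: [582.0, -212.5, 274.0]
ee_rot: [29.6, 89.9, -101.6]
force: [-0.8, -1.3, -0.1]
gripper_width: 91.1
```

```bash
python3 m.py
```

```text
t 29.33 h -41.29 pos [ 582.  -212.5  274. ] q6 20.2 qv6 35.6 Mz 0.74 M [-0.31  0.2   0.74] F [-0.8 -1.3 -0.1] e6 0.271
```

Free running torque was steady to h ≈ -11° (effort -0.026, Mz ≈ 0.46). It had started to rise by -17°, and it was on the after-touch line by -26° (≈ +0.28 N m, then about 0.11 N m per quarter turn, as described). I take the touch as h ≈ -12.5°, so the target is h ≈ -102.5°.

Call:
{"fn": "jog_arm", "kwargs": {"plan": [0,0,0,0.5,0,0,0,0.5,0,0,0,0.5,0,0,0,0.5,0,0,0,0.5,0,0,0,0.5,0,0,0,0.5,0,0,0,0.5,0,0,0,0.5,0,0,0,0.5,0,0,0,0.5,0,0,0,0.5]}}

```text
time_s: 30.33
ee_pos: [581.8, -212.6, 274.0]
ee_rot: [46.4, 89.9, -120.9]
force: [-1.1, -0.7, -0.0]
gripper_width: 90.5
```

```bash
python3 m.py
```

```text
t 30.33 h -77.28 pos [ 581.8 -212.6  274. ] q6 56.2 qv6 35.7 Mz 0.823 M [-0.24  0.36  0.82] F [-1.1 -0.7 -0. ] e6 0.316
```

Call:
{"fn": "jog_arm", "kwargs": {"plan": [0,0,0,0.5,0,0,0,0.5,0,0,0,0.5,0,0,0,0.5,0,0,0,0.5,0,0,0,0.5,0,0,0,0,0,0,0,0]}}

```text
time_s: 31.0
ee_pos: [581.7, -212.5, 274.0]
ee_rot: [46.8, 89.9, -138.4]
force: [-1.8, -1.6, -0.4]
gripper_width: 91.1
```

```bash
python3 m.py
```

```text
t 31.0 h -95.16 pos [ 581.7 -212.5  274. ] q6 74.1 qv6 -0.0 Mz 0.303 M [-0.32  0.5   0.3 ] F [-1.8 -1.6 -0.4] e6 0.34
```

Call:
{"fn": "jog_arm", "kwargs": {"plan": [0,0,0,0.5,0,0,0,0.5,0,0,0,0.2,0,0,0,0,0,0,0,0]}}

```text
time_s: 31.42
ee_pos: [581.7, -212.5, 274.0]
ee_rot: [51.4, 89.9, -140.9]
force: [-3.0, -2.7, 0.5]
gripper_width: 91.0
```

```bash
python3 m.py
```

```text
t 31.42 h -102.33 pos [ 581.7 -212.5  274. ] q6 81.2 qv6 0.2 Mz 0.628 M [-0.43  0.68  0.63] F [-3.  -2.7  0.5] e6 0.627
```

Call:
{"fn": "jog_arm", "kwargs": {"plan": [0,0,0,-0.3,0,0,0,-0.7,0,0,0,-0.8,-0.5,0,0,0,-1.5,0,0,0,-2,0,0,0,-2,0,0,0,-2,0,0,0,-2,0,0,0,0,0,0,0]}}

```text
time_s: 32.25
ee_pos: [583.8, -212.2, 379.0]
ee_rot: [169.0, 89.4, -12.7]
force: [-0.6, -0.5, 0.0]
gripper_width: 90.8
```

```bash
python3 m.py; python3 - <<'E'
from h import *
for n in ['side','top','wrist']:cv2.imwrite(f'pics/{n}14.png',env.grab_frame(n)[:,:,::-1])
crop('pics/side14.png','pics/s14c.png',310,220,430,355,4.4)
R=Rm(env.state()['ee_rot']);print(R.round(2))
E
```

```text
t 32.25 h -91.72 pos [ 583.8 -212.2  379. ] q6 70.6 qv6 -0.4 Mz -0.051 M [-0.1   0.15 -0.05] F [-0.6 -0.5  0. ] e6 -0.009
[[-0.   -0.03 -1.  ]
 [ 0.   -1.    0.03]
 [-1.   -0.    0.  ]]
```

View pics/s14c.png

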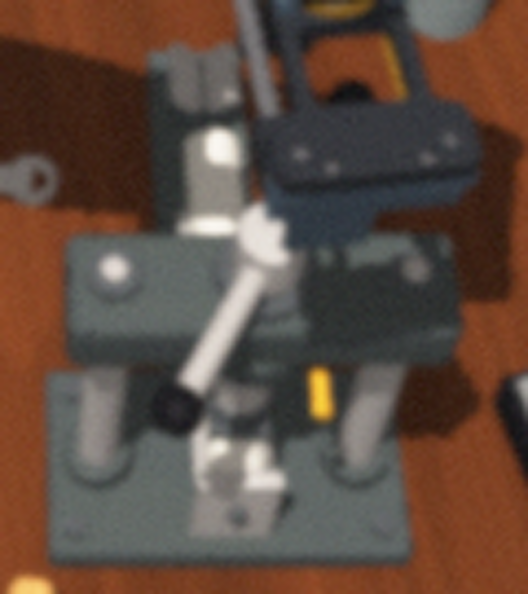

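View pics/wrist14.png

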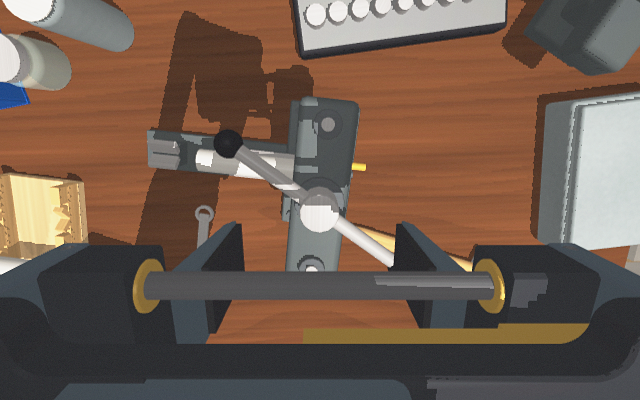

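Call:
{"fn": "jog_arm", "kwargs": {"plan": [0,-2,0,0,0,-3.5,0,0,0,-3.5,0,0,0,-3.5,0,0,0,-3.5,0,0,0,-3.5,0,0,0,-3.5,0,0,0,-3,0,0,0,-2,0,0,0,0,0,0,0,0,0,0]}}

```text
time_s: 33.32
ee_pos: [589.4, 68.5, 372.4]
ee_rot: [12.3, 89.8, -169.2]
force: [-0.4, 0.4, 0.3]
gripper_width: 90.8
```

```bash
python3 m.py; python3 - <<'E'
from h import *
for n in ['side','top']:cv2.imwrite(f'pics/{n}15.png',env.grab_frame(n)[:,:,::-1])
crop('pics/side15.png','pics/s15c.png',310,220,430,355,4.4)
crop('pics/top15.png','pics/t15c.png',300,110,480,220,4)
E
```

```text
t 33.32 h -91.51 pos [589.4  68.5 372.4] q6 97.0 qv6 -0.3 Mz 0.03 M [-0.09  0.12  0.03] F [-0.4  0.4  0.3] e6 0.03
```

View pics/s15c.png

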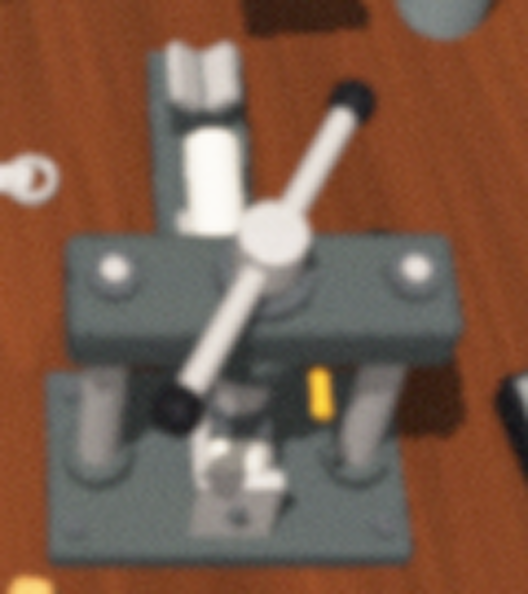

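View pics/t15c.png

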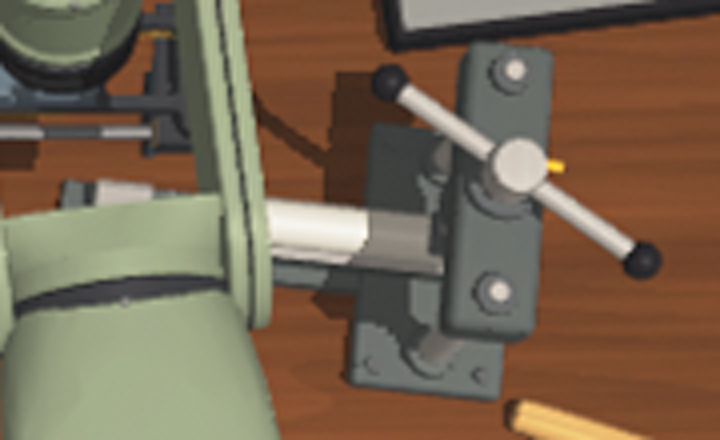

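View pics/top15.png

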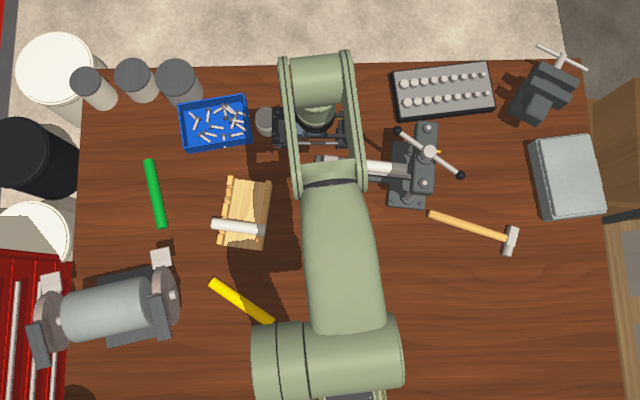

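```bash
python3 - <<'E'
from h import *
T=cam('top');tp=lambda x,y:(300+x/4-.4,110+y/4-.4)
a=atz(T,tp(389,83),262);b=atz(T,tp(641,261),262);d=a-b;print(np.degrees(np.arctan2(d[1],d[0])))
a=atz(T,tp(362,164),262);b=atz(T,tp(669,176),262);d=a-b;print(np.degrees(np.arctan2(d[1],d[0])))
print(env.state()['time_s']); env.job_done()
E
```

```text
51.72514965275722
86.38836620727771
33.4167
the job is handed in; nothing more can be done
```

The long bar is in the vee bed, butted against the end stop and clamped about a quarter turn past the touch. I handed the job in at 33.4 s.

- **Bar to the stop:** I took the long white bar from the rack, laid it across both vees and pushed it in by its outer end. The push force rose from about 6 N to 21 N at the expected place. The side view shows it still there after clamping.
- **Winding:** I turned the tommy bar clockwise with both open fingers as a couple, in two strokes.
- **Touch:** Free turning took about 0.46 N m. The torque began to rise at a tool heading between -11° and -17°, and I took the touch as -12.5°.
- **Clamping:** I stopped at -102.3°, which is 90° past the touch, give or take about 3°. The moving torque past the touch was 0.7–0.8 N m, climbing at roughly the 0.11 N m per quarter turn described.
- **Last checks:** The tommy bar measures 51.7° in the top view, just where the tool heading puts it. The foot sits on the bar. The short bar, both look-alikes, wrench and hammer are where they were. The can was hidden by the arm and the jar partly so in the last top view, so I did not check those two again. The robot touches nothing.
- **Disagreements:** The torque rose over less than the 15° described, roughly 9–14°, which is why the touch is uncertain by a few degrees. My visual estimates of the foot's height were only good to several millimetres, so I did not use them to set the clamp.

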